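Clear the setting bar, then hold the hidden bolt head against the hanging spanner

ROBOT

A 7-joint arm with a two-finger parallel gripper is mounted at the origin on the work surface. World frame = base frame: x ahead of the robot, y to its left, z up, the work surface at z = 0. Lengths are in m, angles in rad, forces in N, time in s.
With the tool pointing down it reaches from about 0.4 to 0.85 m from the base axis. Payload 10.4 kg.
Tool frame: the origin (TCP) lies at the very end of the fingers, on their centre line; the grasp point (between the pads) lies 19 mm behind it; z points along the fingers, y is the direction in which the jaws open and shut (so a half turn about z gives the same grasp; the last joint's range is limited). The gripper opens to 87 mm and grips with 3 to 60 N. Pads are 19 mm wide; open, the fingers measure 117 mm over their backs; the gripper's body (75 mm by 190 mm) begins 51 mm behind the grasp point.
Start: joints at [-1.275, 0.332, -0.065, 1.46, 0.022, 1.35, -0.088], TCP at [0.196, 0.594, 0.223] pointing down, gripper open.
Joint ranges: [-2.6, 2.6], [-0.5, 2.12], [-1.47, 1.34], [0.16, 2.42], [-1.27, 4.41], [0.06, 2.06], [-2.6, 2.6]. Speed limits (rad/s): [2.22, 2.22, 2.79, 2.79, 3.14, 3.14, 3.14].

INTERFACE

Orientations are given as a unit quaternion [x, y, z, w].
In Python, from bench import read_state, imaging, r gives the robot as it stands. The module is installed in compiled form; this text tells all that it offers.
- The arm moves only by the tool move_arm, never from a script. Its argument "series" is a list of rows, each a list of 4 numbers: the shift along the tool's x, y, z in m, then the turn about the tool's z in rad. In form: [[x, y, z, roll], ...]. A call has 1 to 20 rows; each row is the pose to reach, as a shift and turn from the pose commanded when the call began, along the tool's axes at that moment; what a row does not reach only later rows make up. A row lasts 1/10 s, in which the tool goes at most 50 mm and 8.59 degrees, less where a joint would pass 70% of its speed; a pose out of reach is approached as far as the arm can. A call with a gripper value outside its range is refused whole. "claw" is the gripper's target within -1 to 1 (fully open at 1, half-way at 0, shut at -1), set as the call begins (left out, the last holds). The fingers move at their own pace and stop on an object; "newtons" is the grip in N (left out, the last holds). Time passes only in rows, so rows that repeat a pose let the fingers close. It gives the time, the measured TCP pose, the force and the opening at its end, in the units of the state.
- read_state(): the state, without advancing time (a new reading comes with each control period).
- imaging.camera(name): name is "scene" or "top" or "wrist"; returns (picture, depth): 480x640x3 uint8, red, green, blue; 480x640 float32, m along the optical axis (not along the pixel's ray), 0 where there is no reading.
- imaging.get_calibration(name): a dict with "camera_matrix" (3x3 intrinsics, pixels), "k1" (the pictures are not rectified: a ray, as slopes to the right and down, at radius r is drawn at 1 + k1 r^2 times it, then the intrinsics apply), "R" (3x3) and "t" (3): a world point X has camera coordinates R X + t. Camera axes: x right, y down, z forward; pixel columns grow to the right and rows downward; lengths in m; the calibration is good to about 2 mm. A picture is of the moment at which its call begins: read the wrist's pose just before it. get_calibration takes no time and is no camera call; for the wrist camera it gives the pose at the moment of the call.
- r.close_job(): hands the job in, once; it reports no verdict.
The state is a dict: "time": time; "joint_positions": joint angles; "joint_vel": joint speeds; "joint_torque": joint torques, N m; "ee_pos": TCP position; "eef_rot": TCP orientation; "ft_force": force on the tool from outside, world axes, zero at the start; "torque": the same for the moment, N m; "width": finger opening in m.
Only numpy, scipy, OpenCV 4.12 (cv2) and the standard library are available. Lean on these libraries where they do the work, as an engineer would, in place of code of your own. Each camera call takes 0.05 s, during which the arm holds its last target.

TASK

Lift the two-dot setting bar off the top of the bracket fixture and put it back in its own cradle, the one marked with two dots, lying fully home and let go. Then reach down into the narrow gap behind the bracket, take the hidden bolt head by its flats, turn it back until the drooping spanner on the nut stands level, and keep it from turning: finish while still gripping the head, with nothing else carrying the spanner. Leave the one-dot bar in its cradle.

Things in the scene. Friction and masses are not known exactly. Their poses are not given: they have to be found in the camera images.
- fixture: Fixed fixture; origin at the centre of its underside, z up. Base 90 (x) x 170 (y) x 8 mm. Two upright plates 160 mm long in y, tops at z 112 mm: backing plate at x -31..-25 mm, bracket at x +25..+29 mm; the 50 mm gap between is open above and at both y ends. Bolt at y 0, z 84 mm through the bracket: head in the gap, nut and spanner on the outer +x face; spanner reaches 190 mm to -y.
- bar2_mid (a point): Centre of the loose two-dot aluminium setting bar, 110 (x) x 24 (y) x 40 (z) mm, about 0.29 kg, two black dots near each end of its top. Starts lying across the tops of the two plates, over the gap, its x within 0.1 rad of the fixture's x.
- cradle1_seat (a point): One-dot cradle, built like cradle2 but with a seat of 116 x 22 mm; the one-dot bar lies in it. The three cradles stand side by side about 110 mm apart, in any order, each with its own small yaw.
- cradle2_seat (a point): Two-dot plywood cradle, fixed, the bar's own place: centre of its seat floor, 4 mm above the table, x along its length. Seat 116 x 30 mm, 3 mm clear all round the bar; walls 6 mm thick, 10 mm above the floor; the long walls cover only 27 mm at each end, the middle 62 mm is open for fingers. Low tag with two dots on the +x end. A seated bar's centre is 20 mm above this point, either way round.
- cradle3_seat (a point): Three-dot cradle, empty, seat 116 x 38 mm; too wide, not for this bar.
- bar1_mid (a point): Centre of the one-dot bar, 110 x 16 x 40 mm, lying in cradle1; leave it there.
- bolt_head: Hexagon head of the bolt, 24 mm across flats, 28 mm across corners, 16 mm thick, with a 3 mm washer between it and the bracket. Turns with nut and spanner. Origin on the bolt's axis at the bracket's inner face; x along the axis, as the fixture's x. One pair of flats is square to its y axis: upright at joint value 0.
- head_mid (a point): Centre of the bolt head, on the bolt's axis; axes as bolt_head (its roll is the bolt's turn, one pair of flats is square to its y). The head reaches 8 mm either way along x from here. 28 mm below the plates' top edges, 11 mm from the bracket's inner face, 39 mm from the backing plate.
- bolt (a joint): Turn of bolt, head, nut and spanner together about the fixture's +x axis, rad: 0 = spanner level, flats upright; positive = spanner tip lower. Range -0.25 to +0.25. The spanner's weight (0.1 to 0.3 N m) makes it rest at +0.25 and takes it back there when the head is let go.
- spanner: Steel spanner stuck on the nut at the bracket's outer face, rigid with the bolt; 190 mm long along its own -y, ring 38 mm across, 10 mm thick. Origin and x as bolt_head. Nothing may touch it at the end.
There are look-alikes about, which are no part of the job. What is shaped like the part that bears cradle2_seat but black is not meant. Leave any yellow look-alike of the part that bears bar2_mid alone.

How it is judged:
By the outcome, as a careful person would: the job done as asked, in the order asked, and still so for the second after the job is handed in, while the arm keeps its last pose, push and grip.
It also fails if it takes over 51 s, if anything falls off the work surface, if the arm or the gripper's body presses on something with over 40 N, if the wrist force passes 120 N, or if a joint passes its speed limit or range.

## Working session

There is one attempt and no reset: what is moved stays moved. The work goes in short steps, Python scripts to look and compute and a tool call to move; the robot and the scene stay as the last step left them, time stands still between calls to the robot, and variables do not carry over. Pictures are saved under pics/ and viewed, and the job is handed in when it is done.

Besides the shell and the picture viewer there is one more tool, called after "Emit:" as name([rows], argument=value, ...), one row to a line, values as JSON. move_arm: Moves the arm, as the interface text tells. Its arguments: {"type":"object","properties":{"series":{"type":"array","items":{"type":"array","items":{"type":"number"}}},"claw":{"type":"number"},"newtons":{"type":"number"}},"required":["series"]}

```bash
mkdir -p pics; cat > h.py <<'E'
import numpy as np, cv2, json
from bench import read_state, imaging, r
def snap(name,tag):
    c=imaging.get_calibration(name)
    p,d=imaging.camera(name)
    cv2.imwrite(f'pics/{tag}.png',p[:,:,::-1])
    np.savez(f'pics/{tag}.npz',p=p,d=d,K=np.array(c['camera_matrix']),k1=c['k1'],R=np.array(c['R']),t=np.array(c['t']))
def load(tag):
    return np.load(f'pics/{tag}.npz')
def rays(z,uv):
    uv=np.asarray(uv,float).reshape(-1,1,2)
    k=cv2.undistortPoints(uv,z['K'],np.array([float(z['k1']),0,0,0,0]))[:,0]
    return k
def onz(z,uv,h):
    k=rays(z,uv); dirs=np.c_[k,np.ones(len(k))]@z['R']; C=-z['R'].T@z['t']
    s=(h-C[2])/dirs[:,2]
    return C+dirs*s[:,None]
def dep(z,uv):
    k=rays(z,uv); uv=np.asarray(uv).reshape(-1,2).astype(int)
    d=z['d'][uv[:,1],uv[:,0]]
    return (np.c_[k,np.ones(len(k))]*d[:,None]-z['t'])@z['R']
def cloud(z):
    v,u=np.mgrid[0:480,0:640]; return dep(z,np.c_[u.ravel(),v.ravel()]).reshape(480,640,3)
def proj(z,X):
    rv=cv2.Rodrigues(z['R'])[0]
    return cv2.projectPoints(np.asarray(X,float).reshape(-1,1,3),rv,z['t'],z['K'],np.array([float(z['k1']),0,0,0,0]))[0][:,0]
E
python3 - <<'E'
from h import *
s=read_state(); print(s)
for n in('scene','top','wrist'):
    snap(n,n+'0'); z=load(n+'0'); print(n,-z['R'].T@z['t'],z['R'][2],z['K'],z['k1'])
E
```

```text
{'time': 0.0, 'joint_positions': array([-1.2745638 ,  0.33283904, -0.06472208,  1.46092256,  0.02160027,
        1.34989782, -0.08851405]), 'joint_vel': array([-0.00080867, -0.00108338, -0.00060663, -0.00144352,  0.00113268,
        0.00061123, -0.00189572]), 'joint_torque': array([-3.02140215e-04, -6.23261905e+01,  2.43303424e-02, -3.89904964e+01,
       -6.15267735e-02,  3.95914412e-02,  1.15812172e-04]), 'ee_pos': array([0.19578538, 0.59314442, 0.22178345]), 'eef_rot': array([ 1.58728296e-01,  9.87322064e-01, -6.80795003e-04, -8.06632400e-05]), 'ft_force': array([ 0.15995139, -0.43588098,  0.47794607]), 'torque': array([-0.0085067 ,  0.00847663, -0.00605185]), 'width': 0.08693697140627837}
scene [1.00614282 0.82524556 0.84293598] [-0.41665303 -0.66987513 -0.61454663] [[580.69203349   0.         317.21728622]
 [  0.         580.69203349 241.62340163]
 [  0.           0.           1.        ]] -0.12457485708833332
top [ 0.39592807 -0.01090576  1.46889408] [ 0.06714283  0.00183489 -0.99774169] [[619.48365908   0.         321.60647791]
 [  0.         619.48365908 225.92077828]
 [  0.           0.           1.        ]] 0.054724768553536085
wrist [0.12339853 0.61724826 0.38358906] [ 0.26518307 -0.08855321 -0.96012305] [[418.09361485   0.         317.0496767 ]
 [  0.         418.09361485 235.12377812]
 [  0.           0.           1.        ]] -0.012042289021515372
```

View pics/scene0.png

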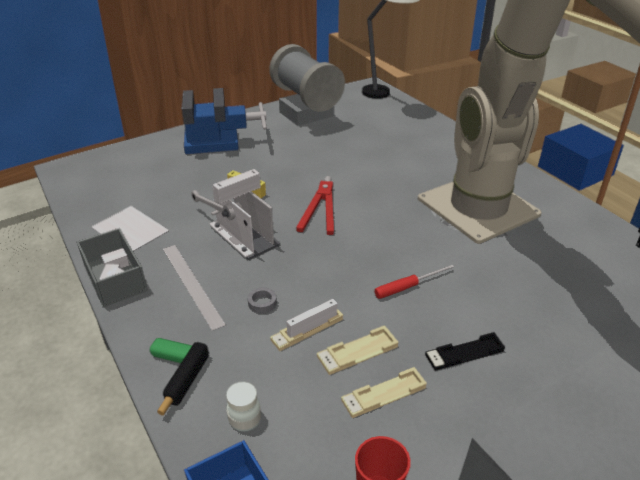

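View pics/top0.png

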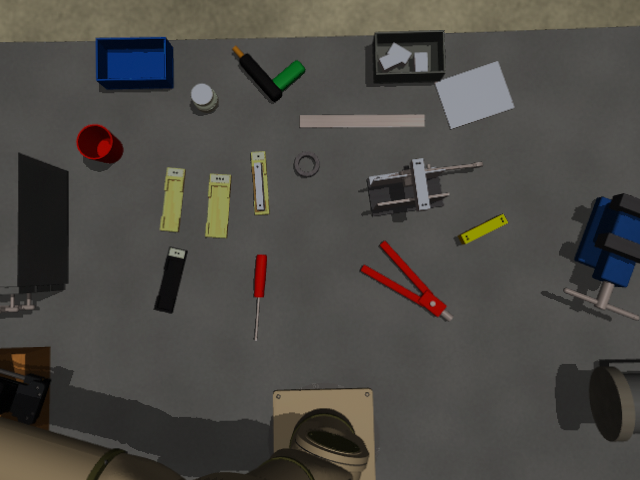

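View pics/wrist0.png

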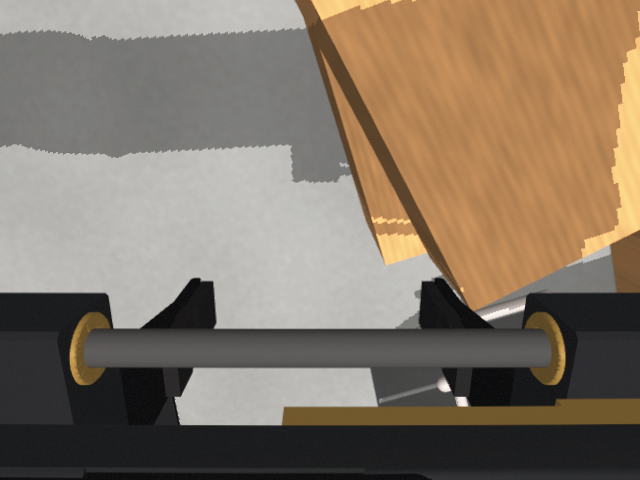

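```bash
python3 - <<'E'
from h import *
z=load('top0');p=z['p'][:,:,::-1]
a=cv2.resize(p[140:325,145:280],None,fx=4,fy=4,interpolation=cv2.INTER_CUBIC)[:600]
b=cv2.resize(p[140:280,350:520],None,fx=4,fy=4,interpolation=cv2.INTER_CUBIC)
cv2.imwrite('pics/c1.png',a);cv2.imwrite('pics/c2.png',b)
z=load('scene0');p=z['p'][:,:,::-1]
cv2.imwrite('pics/c3.png',cv2.resize(p[290:420,260:440],None,fx=4,fy=4,interpolation=cv2.INTER_CUBIC))
cv2.imwrite('pics/c4.png',cv2.resize(p[160:270,180:300],None,fx=5,fy=5,interpolation=cv2.INTER_CUBIC))
E
```

```text
(no output)
```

View pics/c1.png

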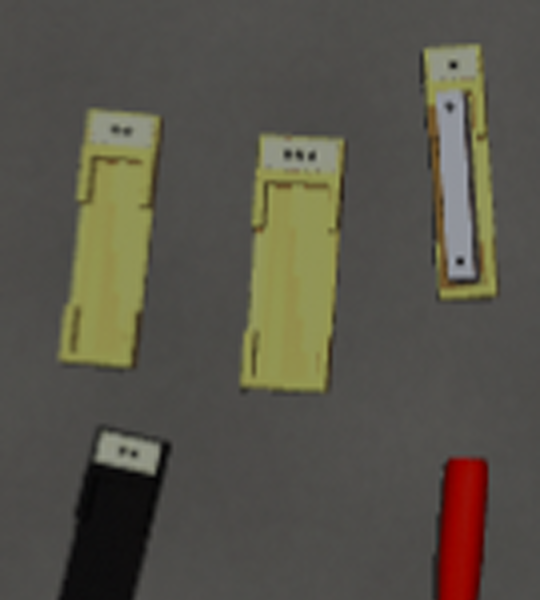

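View pics/c2.png

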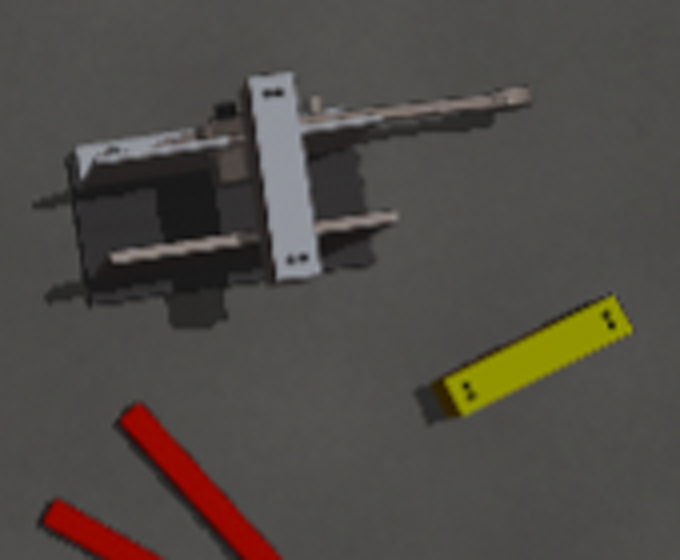

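View pics/c3.png

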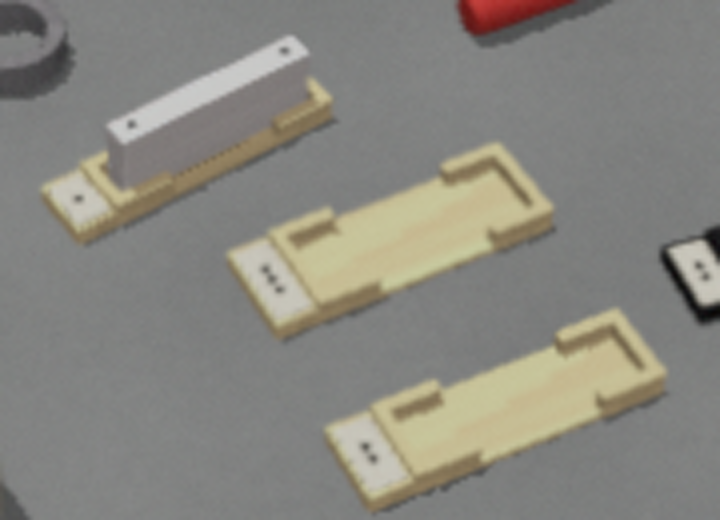

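View pics/c4.png

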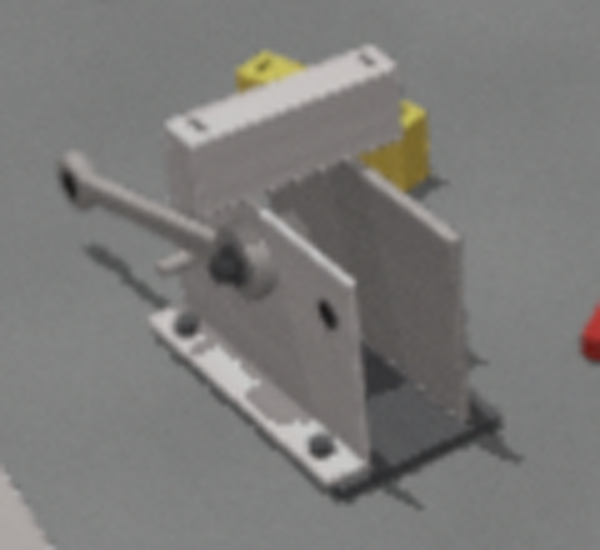

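```bash
python3 - <<'E'
from h import *
np.set_printoptions(precision=4,suppress=True)
z=load('top0')
def c(l,o,f=4): return np.array(l,float)/f+np.array(o)-0.375*0
q=c([[268,92],[297,260]],(350,140))
print('bar dots',onz(z,q,.152),dep(z,q))
q=c([[88,110],[160,116],[153,207],[132,368],[60,360],[78,202]],(145,140))
print('cr2',onz(z,q,.014));print(dep(z,q))
P=cloud(z)
v,u=np.mgrid[0:480,0:640]
m=(u>355)&(u<490)&(v>150)&(v<225)
h=P[m]; print(np.histogram(h[:,2],bins=np.arange(-.01,.18,.01)))
zs=load('scene0');Q=cloud(zs)
m=(Q[...,2]>.135)&(Q[...,2]<.17)&(Q[...,0]<.8)&(Q[...,0]>.3)&(Q[...,1]<-.1)&(Q[...,1]>-.3)
print('scene bar top',Q[m].shape,Q[m].min(0),Q[m].max(0),np.median(Q[m],0))
# scene dots
o=(180,160);q=c([[196,125],[370,63]],o,5)
print('scene dots',onz(zs,q,.152),dep(zs,q))
q=c([[45,198],[330,427]],(260,290)); 
o=(260,290); q=c([[325,425],[378,510],[665,370],[612,310]],o)
print('cr2 scene',onz(zs,q,.012))
E
```

```text
bar dots [[ 0.6143 -0.216   0.152 ]
 [ 0.5236 -0.2283  0.152 ]] [[ 0.6141 -0.2158  0.1533]
 [ 0.5238 -0.2286  0.15  ]]
cr2 [[0.6414 0.3533 0.014 ]
 [0.6368 0.3111 0.014 ]
 [0.5829 0.3158 0.014 ]
 [0.4881 0.3291 0.014 ]
 [0.4939 0.3711 0.014 ]
 [0.5869 0.3597 0.014 ]]
[[ 0.6445  0.358  -0.0047]
 [ 0.6376  0.3121  0.0092]
 [ 0.5849  0.3194 -0.0017]
 [ 0.489   0.3325 -0.0003]
 [ 0.4947  0.3743  0.0015]
 [ 0.5894  0.3646 -0.0051]]
(array([4069, 3634,  336,   47,   70,   72,  138,   98,   82,   84,  146,
        191,  189,   42,   38,  223,  383,    0]), array([-0.01,  0.  ,  0.01,  0.02,  0.03,  0.04,  0.05,  0.06,  0.07,
        0.08,  0.09,  0.1 ,  0.11,  0.12,  0.13,  0.14,  0.15,  0.16,
        0.17]))
scene bar top (566, 3) [ 0.5146 -0.2431  0.1351] [ 0.6276 -0.2019  0.1565] [ 0.5742 -0.215   0.1502]
scene dots [[ 0.6152 -0.2165  0.152 ]
 [ 0.5254 -0.2228  0.152 ]] [[ 0.6157 -0.2153  0.1528]
 [ 0.5249 -0.2238  0.1514]]
cr2 scene [[0.6387 0.3152 0.012 ]
 [0.6442 0.3641 0.012 ]
 [0.493  0.3714 0.012 ]
 [0.4913 0.3314 0.012 ]]
```

```bash
cat >> h.py <<'E'
from scipy.spatial.transform import Rotation as Ro
def go(x,y,zz,ang):
    s=read_state(); R=Ro.from_quat(s['eef_rot']).as_matrix(); p=s['ee_pos']
    a=np.arctan2(R[1,0],R[0,0]); d=(np.radians(ang)-a+np.pi)%(2*np.pi)-np.pi
    print('t',round(s['time'],2),'p',p.round(4),'ang',np.degrees(a).round(2),'shift',(R.T@(np.array([x,y,zz])-p)).round(4),'roll',round(-d,4),'F',np.round(s['ft_force'],1),'w',round(s['width'],4),'tilt',R[:2,2].round(4),'j',np.round(s['joint_positions'],2))
E
python3 -c "
from h import *
go(.56,.34,.25,173)"
```

```text
t 0.15 p [0.1958 0.5932 0.2219] ang 161.74 shift [-0.4252 -0.1264 -0.0279] roll -0.1966 F [ 0.5 -0.4 -0.1] w 0.0872 tilt [-0.0003 -0.001 ] j [-1.27  0.33 -0.06  1.46  0.02  1.35 -0.09]
```

Emit:
move_arm([
  [-0.425,-0.126,-0.028,-0.197],
  [-0.425,-0.126,-0.028,-0.197],
  [-0.425,-0.126,-0.028,-0.197],
  [-0.425,-0.126,-0.028,-0.197],
  [-0.425,-0.126,-0.028,-0.197],
  [-0.425,-0.126,-0.028,-0.197],
  [-0.425,-0.126,-0.028,-0.197],
  [-0.425,-0.126,-0.028,-0.197],
  [-0.425,-0.126,-0.028,-0.197],
  [-0.425,-0.126,-0.028,-0.197],
  [-0.425,-0.126,-0.028,-0.197],
  [-0.425,-0.126,-0.028,-0.197],
], claw=1)

```text
time: 1.35
ee_pos: [0.559, 0.3417, 0.2502]
eef_rot: [0.06, 0.998, 0.0, -0.0]
ft_force: [0.2, 0.0, -0.5]
width: 0.0871
```

```bash
python3 -c "
from h import *
snap('wrist','w1')
go(.569,-.221,.28,186)"
```

```text
t 1.4 p [0.5588 0.342  0.2503] ang 173.15 shift [-0.0773 -0.5577 -0.0299] roll -0.2243 F [ 0.6 -0.5 -0.4] w 0.0867 tilt [-0.0009  0.0005] j [-0.72  0.39  0.14  1.34 -0.06  1.42  0.87]
```

View pics/w1.png

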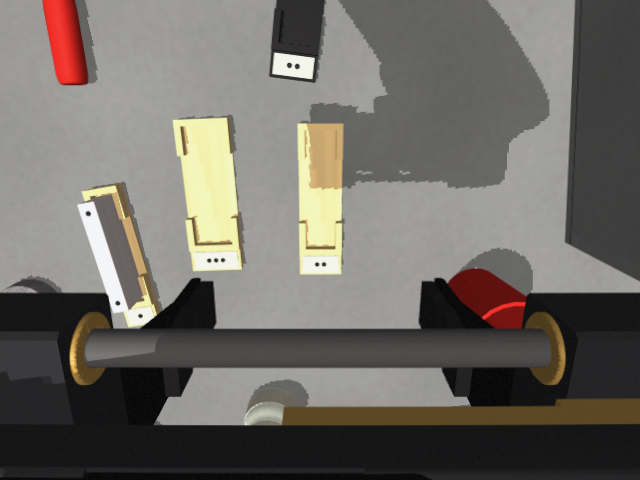

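```bash
python3 - <<'E'
from h import *
z=load('w1');p=z['p'][:,:,::-1]
cv2.imwrite('pics/c5.png',cv2.resize(p[115:280,270:380],None,fx=3.6,fy=3.6,interpolation=cv2.INTER_CUBIC))
E
```

```text
(no output)
```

View pics/c5.png

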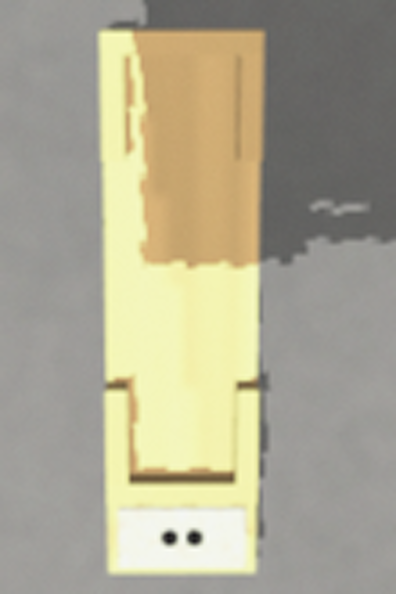

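```bash
python3 - <<'E'
from h import *
from scipy.optimize import least_squares
np.set_printoptions(precision=4,suppress=True)
z=load('w1')
M=np.array([[-64,-21,14],[-64,21,14],[31,-21,14],[31,21,14],[58,-15,14],[58,15,14],[-58,-15,14],[-58,15,14]])/1e3
q=np.array([[99,31],[265,31],[107,390],[259,388],[130,483],[236,483],[125,56],[240,54]])/3.6+[270,115]
def f(x,dz=0):
    R=Ro.from_euler('z',x[2]).as_matrix(); return M@R.T+[x[0],x[1],x[3]]
for free in(0,1):
    g=lambda x:(proj(z,f(x if free else [*x[:3],0]))-q).ravel()
    s=least_squares(g,[.56,.34,-.1,0]); print(s.x[:4],np.degrees(s.x[2]),s.fun.reshape(-1,2).round(1))
t=load('top0'); 
q2=np.array([[153,207],[132,368],[60,360],[78,202]])/4+[145,140]
M2=f([*s.x[:3],0])[[3,1,0,2]]
print(proj(t,f([*s.x[:3],0]))[[0,1,2,3]],q2)
E
```

```text
[ 0.5557  0.3457 -0.1149  0.    ] -6.5850380164552424 [[ 0.3 -0.1]
 [-0.2 -0.3]
 [-0.3  0.1]
 [ 0.2  0.4]
 [-0.2  0.3]
 [ 0.3  0.2]
 [-0.3 -0.4]
 [ 0.2  0. ]]
[ 0.5559  0.3457 -0.1149 -0.0016] -6.585494862071092 [[ 0.4  0.1]
 [-0.3 -0.1]
 [-0.2 -0.1]
 [ 0.2  0.2]
 [-0.2  0. ]
 [ 0.2 -0.1]
 [-0.3 -0.2]
 [ 0.1  0.2]]
[[176.6908 231.2722]
 [158.7904 229.6788]
 [180.9268 191.2062]
 [163.1063 189.6   ]] [[183.25 191.75]
 [178.   232.  ]
 [160.   230.  ]
 [164.5  190.5 ]]
```

Emit:
move_arm([
  [-0.02,-0.558,-0.03,-0.224],
  [-0.02,-0.558,-0.03,-0.224],
  [-0.02,-0.558,-0.03,-0.224],
  [-0.02,-0.558,-0.03,-0.224],
  [-0.02,-0.558,-0.03,-0.224],
  [-0.02,-0.558,-0.03,-0.224],
  [-0.02,-0.558,-0.03,-0.224],
  [-0.02,-0.558,-0.03,-0.224],
  [-0.02,-0.558,-0.03,-0.224],
  [-0.02,-0.558,-0.03,-0.224],
  [-0.02,-0.558,-0.03,-0.224],
  [-0.02,-0.558,-0.03,-0.224],
  [-0.02,-0.558,-0.03,-0.224],
  [-0.02,-0.558,-0.03,-0.224],
])

```text
time: 2.8
ee_pos: [0.5126, -0.2134, 0.2803]
eef_rot: [-0.052, 0.999, 0.001, -0.0]
ft_force: [0.4, 0.3, 0.4]
width: 0.087
```

```bash
python3 -c "
from h import *
snap('wrist','w2')
go(.569,-.221,.28,186)"
```

```text
t 2.85 p [ 0.5127 -0.213   0.2803] ang -173.94 shift [-0.0551 -0.0139  0.0003] roll 0.0011 F [0.2 0.4 0.2] w 0.087 tilt [-0.0001  0.0011] j [-0.11  0.15  0.48  1.58 -0.07  1.43  2.05]
```

View pics/w2.png

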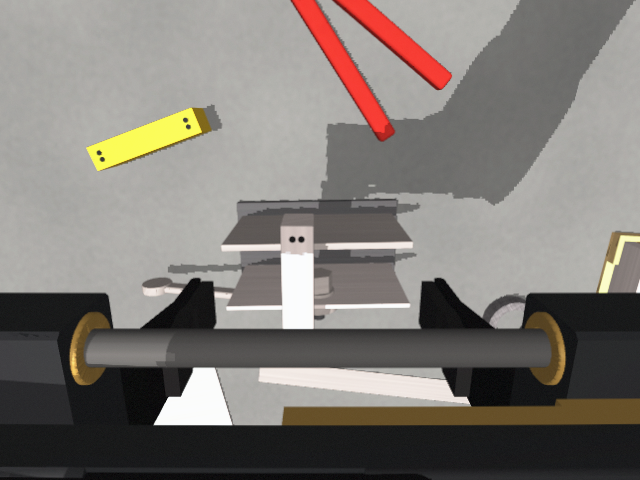

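Emit:
move_arm([
  [0.04,0,0,0],
  [0.08,0,0,0],
  [0.08,0,0,0],
  [0.08,0,0,0],
])

```text
time: 3.25
ee_pos: [0.4328, -0.2221, 0.281]
eef_rot: [-0.052, 0.999, 0.0, 0.001]
ft_force: [-0.1, 0.8, -0.3]
width: 0.0871
```

```bash
python3 -c "
from h import *
snap('wrist','w3')
go(.569,-.221,.28,186)
z=load('w3');p=z['p'][:,:,::-1]
cv2.imwrite('pics/c6.png',cv2.resize(p[215:345,200:400],None,fx=4,fy=4,interpolation=cv2.INTER_CUBIC))
z=load('w2');p=z['p'][:,:,::-1]
cv2.imwrite('pics/c7.png',cv2.resize(p[190:335,215:415],None,fx=4,fy=4,interpolation=cv2.INTER_CUBIC))
"
```

```text
t 3.3 p [ 0.4334 -0.2221  0.2808] ang -173.97 shift [-0.135  -0.0132  0.001 ] roll 0.0005 F [ 0.   0.5 -0.4] w 0.087 tilt [0.0012 0.0006] j [-0.11 -0.03  0.49  1.74  0.01  1.42  2.05]
```

View pics/c6.png

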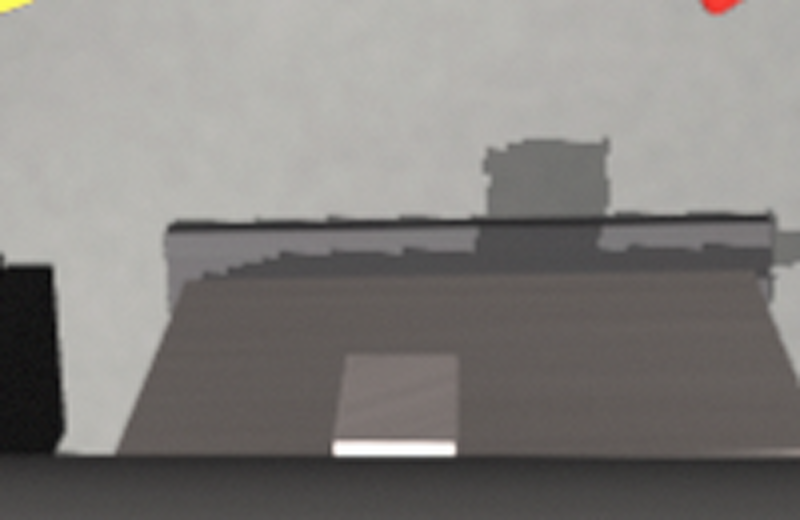

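View pics/c7.png

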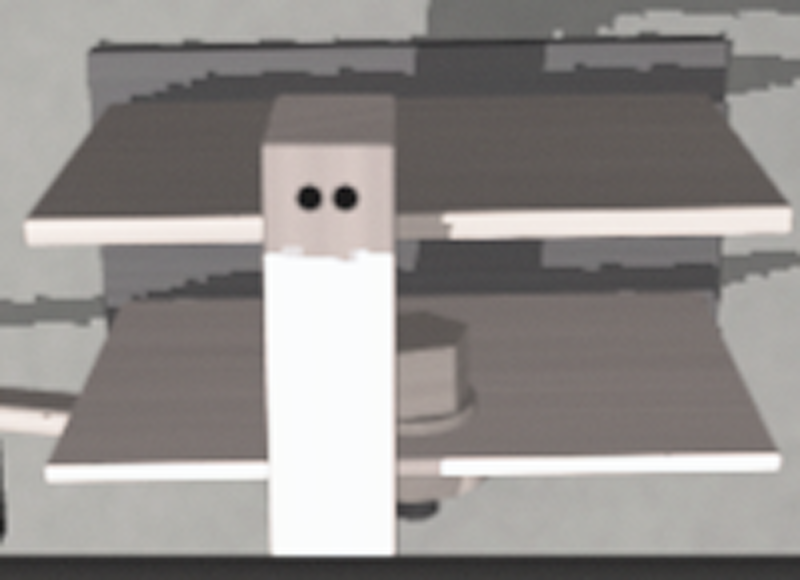

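```bash
cat > fit.py <<'E'
from h import *
from scipy.optimize import least_squares
np.set_printoptions(precision=4,suppress=True)
def T(x,M):
    R=Ro.from_euler('z',x[2]).as_matrix(); return M@R.T+[x[0],x[1],x[3]]
z=load('w2')
M=np.array([[-31,-80,112],[-31,80,112],[-25,-80,112],[-25,80,112],[25,-80,112],[25,80,112],[29,-80,112],[29,80,112],[-45,-85,8],[-45,85,8]])/1e3
q=np.array([[27,222],[790,208],[27,244],[790,232],[45,467],[780,455],[45,482],[780,470],[90,50],[728,41]])/4+[215,190]
for free in(0,1):
    g=lambda x:(proj(z,T(x if free else [*x[:3],0],M))-q).ravel()
    s=least_squares(g,[.57,-.2,.1,0]); print('fix',s.x,s.fun.reshape(-1,2).round(1).tolist())
B=np.array([[-55,-12,40],[-55,12,40],[-55,-12,0],[-55,12,0]])/1e3
q=np.array([[262,145],[393,145],[275,95],[395,97]])/4+[215,190]
e=np.array([[270,555],[396,555]])/4+[215,190]
def g(x,free):
    x=x if free else [*x[:3],.112]
    r=(proj(z,T(x,B))-q).ravel()
    # side lines: x at given row
    L=proj(z,T(x,np.array([[-55,-12,40],[55,-12,40],[-55,12,40],[55,12,40]])/1e3))
    o=[]
    for i,(a,b) in enumerate(((L[0],L[1]),(L[2],L[3]))):
        o.append(a[0]+(b[0]-a[0])*(e[i,1]-a[1])/(b[1]-a[1])-e[i,0])
    return np.r_[r,o]
for free in(0,1):
    s=least_squares(g,[.57,-.22,.1,.112],args=(free,)); print('bar',s.x,s.fun.round(1))
# triangulate end corners with w3
z3=load('w3'); q3=np.array([[333,440],[456,440]])/4+[200,215]
for i in(0,1):
    a=rays(z,q[i:i+1]);b=rays(z3,q3[i:i+1])
    X=cv2.triangulatePoints(np.c_[z['R'],z['t']],np.c_[z3['R'],z3['t']],a.T,b.T); print('tri',(X[:3]/X[3]).ravel())
E
python3 fit.py
```

```text
fix [ 0.57   -0.2067  0.1219  0.    ] [[-1.3, -0.7], [1.3, -0.3], [-0.7, 0.7], [1.0, 0.7], [-0.5, -0.3], [0.6, -0.1], [-0.2, 0.2], [0.4, 0.4], [-1.1, 0.1], [0.2, -0.3]]
fix [ 0.5709 -0.2066  0.1219 -0.0025] [[-0.5, -0.6], [0.6, -0.1], [0.0, 0.7], [0.3, 0.7], [0.1, -0.6], [-0.0, -0.4], [0.5, -0.2], [-0.2, 0.0], [-0.6, 0.4], [-0.3, 0.1]]
bar [ 0.5705 -0.2219  0.106   0.112 ] [-0.5  0.3  0.2  0.3  0.4 -0.   0.  -0.6  0.2 -0.3]
bar [ 0.5708 -0.2219  0.106   0.1108] [-0.4  0.3  0.1  0.2  0.5 -0.  -0.  -0.5  0.3 -0.3]
tri [ 0.5176 -0.2396  0.1492]
tri [ 0.5151 -0.2159  0.1492]
```

```bash
python3 -c "
from h import *
go(.571,-.222,.2,186.1)"
```

```text
t 3.3 p [ 0.4334 -0.2221  0.2808] ang -173.97 shift [-0.1367 -0.0144  0.081 ] roll -0.0012 F [ 0.   0.5 -0.4] w 0.087 tilt [0.0012 0.0006] j [-0.11 -0.03  0.49  1.74  0.01  1.42  2.05]
```

Emit:
move_arm([
  [-0.045,-0.005,0.0,0],
  [-0.09,-0.01,0.02,0],
  [-0.137,-0.0144,0.05,0],
  [-0.137,-0.0144,0.09,0],
  [-0.137,-0.0144,0.13,0],
  [-0.137,-0.0144,0.15,0],
  [-0.137,-0.0144,0.155,0],
  [-0.137,-0.0144,0.155,0],
])

```text
time: 4.1
ee_pos: [0.5707, -0.2231, 0.1249]
eef_rot: [-0.052, 0.999, 0.0, -0.001]
ft_force: [0.7, 0.4, -0.0]
width: 0.087
```

```bash
python3 -c "
from h import *
go(.571,-.222,.118,186.1)
snap('wrist','w4');snap('scene','s4')
p=load('s4')['p'][:,:,::-1]
cv2.imwrite('pics/c8.png',cv2.resize(p[100:260,150:350],None,fx=4,fy=3.75,interpolation=cv2.INTER_CUBIC))"
```

```text
t 4.1 p [ 0.5707 -0.2231  0.1249] ang -174.05 shift [-0.0004  0.0011  0.0069] roll -0.0026 F [ 0.7  0.4 -0. ] w 0.087 tilt [-0.0013  0.0003] j [-0.08  0.4   0.47  1.64 -0.19  1.15  2.12]
```

View pics/w4.png

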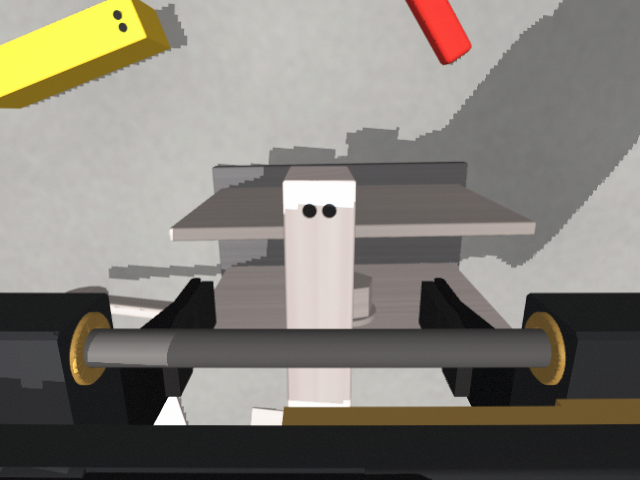

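View pics/c8.png

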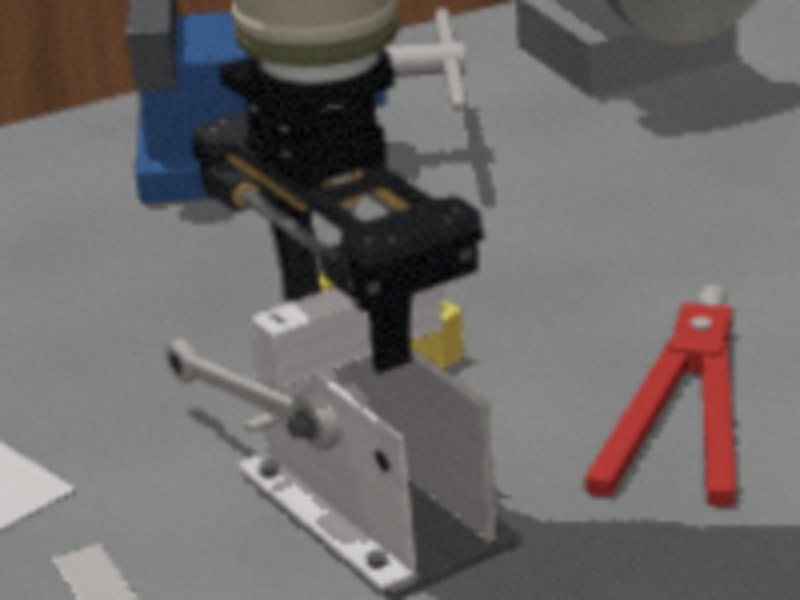

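Emit:
move_arm([
  [0,0.001,0.006,0],
  [0,0.001,0.006,0],
])

```text
time: 4.4
ee_pos: [0.5703, -0.2229, 0.1197]
eef_rot: [-0.051, 0.999, 0.0, 0.0]
ft_force: [-1.0, -0.4, 0.0]
width: 0.0872
```

Emit:
move_arm([
  [0,0,0,0],
  [0,0,0,0],
  [0,0,0,0],
  [0,0,0,0],
  [0,0,0,0],
  [0,0,0,0],
], claw=-1, newtons=30)

```text
time: 5.0
ee_pos: [0.5701, -0.2231, 0.1195]
eef_rot: [-0.051, 0.999, 0.0, 0.0]
ft_force: [0.3, -0.2, 0.1]
width: 0.0471
```

Emit:
move_arm([
  [0,0,0,0],
  [0,0,0,0],
  [0,0,0,0],
  [0,0,0,0],
  [0,0,0,0],
  [0,0,0,0],
])

```text
time: 5.6
ee_pos: [0.5701, -0.2231, 0.1195]
eef_rot: [-0.051, 0.999, 0.0, -0.0]
ft_force: [0.6, 0.6, 0.8]
width: 0.0239
```

Emit:
move_arm([
  [0,0,-0.02,0],
  [0,0,-0.05,0],
  [0,0,-0.08,0],
  [0,0,-0.1,0],
  [0,0,-0.1,0],
])

```text
time: 6.1
ee_pos: [0.5712, -0.2238, 0.2221]
eef_rot: [-0.051, 0.999, -0.001, 0.002]
ft_force: [0.5, -0.2, -4.1]
width: 0.0238
```

```bash
python3 -c "
from h import *
go(.5557,.3457,.2,173.4)
snap('wrist','w5')
"
```

```text
t 6.1 p [ 0.5712 -0.2238  0.2221] ang -174.15 shift [-0.0425  0.5681  0.0215] roll 0.2172 F [ 0.5 -0.2 -4.1] w 0.0238 tilt [ 0.0042 -0.001 ] j [-0.09  0.32  0.5   1.52 -0.16  1.33  2.09]
```

View pics/w5.png

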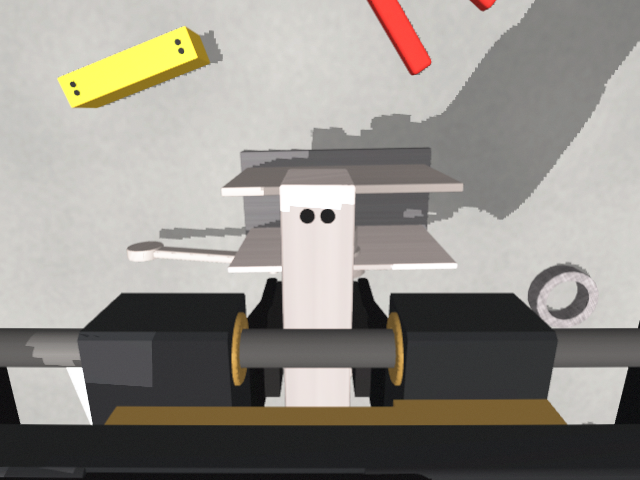

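```bash
python3 - <<'E'
from h import *
z=load('w5');p=z['p'][:,:,::-1]
cv2.imwrite('pics/c9.png',cv2.resize(p[160:300,240:400],None,fx=4,fy=4,interpolation=cv2.INTER_CUBIC))
E
```

```text
(no output)
```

View pics/c9.png

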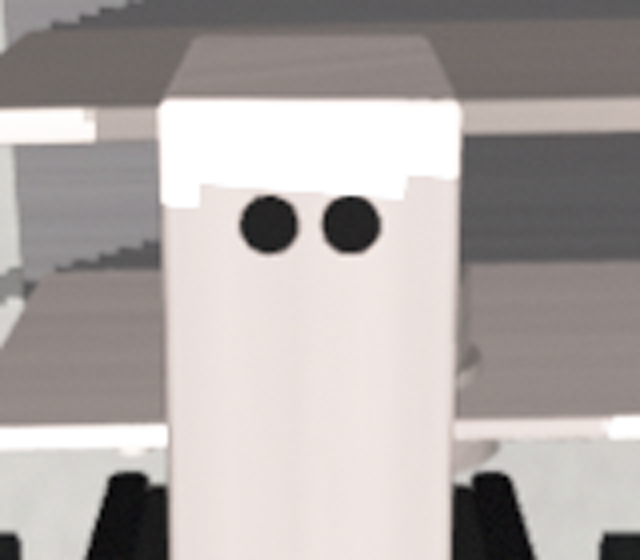

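Emit:
move_arm([
  [0,0.02,0.0,0],
  [-0.01,0.06,0.0,0.05],
  [-0.02,0.11,0,0.1],
  [-0.03,0.16,0,0.15],
  [-0.0425,0.21,0,0.2],
  [-0.0425,0.26,0,0.217],
  [-0.0425,0.31,0,0.217],
  [-0.0425,0.36,0,0.217],
  [-0.0425,0.41,0,0.217],
  [-0.0425,0.46,0,0.217],
  [-0.0425,0.51,0,0.217],
  [-0.0425,0.54,0,0.217],
  [-0.0425,0.56,0,0.217],
  [-0.0425,0.568,0,0.217],
  [-0.0425,0.568,0.04,0.217],
  [-0.0425,0.568,0.08,0.217],
  [-0.0425,0.568,0.12,0.217],
  [-0.0425,0.568,0.13,0.217],
  [-0.0425,0.568,0.13,0.217],
])

```text
time: 8.05
ee_pos: [0.5543, 0.344, 0.0882]
eef_rot: [0.058, 0.998, -0.001, -0.001]
ft_force: [-0.0, 0.0, -2.5]
width: 0.0238
```

```bash
python3 -c "
from h import *
go(.5557,.3457,.06,173.4)
snap('wrist','w6');snap('scene','s6');snap('top','t6')
p=load('s6')['p'][:,:,::-1]
cv2.imwrite('pics/c10.png',cv2.resize(p[290:430,300:460],None,fx=4,fy=4,interpolation=cv2.INTER_CUBIC))
"
```

```text
t 8.05 p [0.5543 0.344  0.0882] ang 173.31 shift [-0.0013  0.0019  0.0282] roll -0.0015 F [-0.   0.  -2.5] w 0.0238 tilt [-0.0023 -0.0026] j [-0.79  0.49  0.22  1.54 -0.11  1.12  0.91]
```

View pics/w6.png

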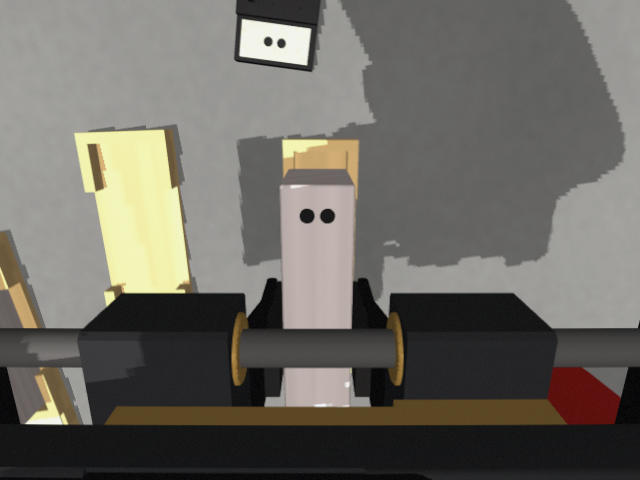

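View pics/c10.png

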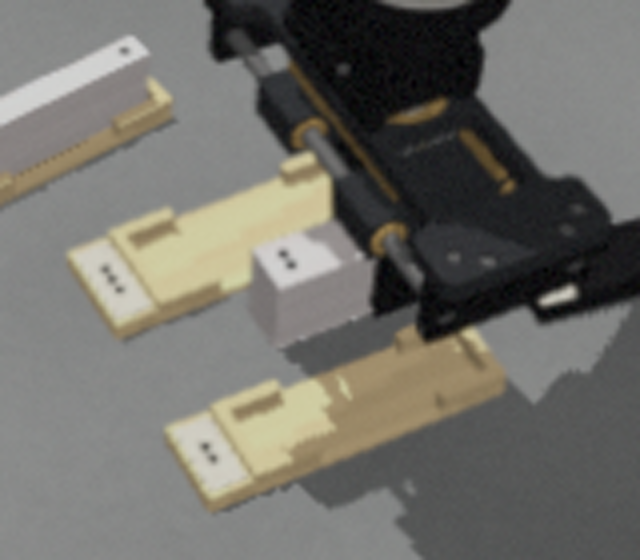

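```bash
python3 - <<'E'
from h import *
z=load('w6');p=z['p'][:,:,::-1]
cv2.imwrite('pics/c11.png',cv2.resize(p[130:300,230:400],None,fx=3.5,fy=3.5,interpolation=cv2.INTER_CUBIC))
E
```

```text
(no output)
```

View pics/c11.png

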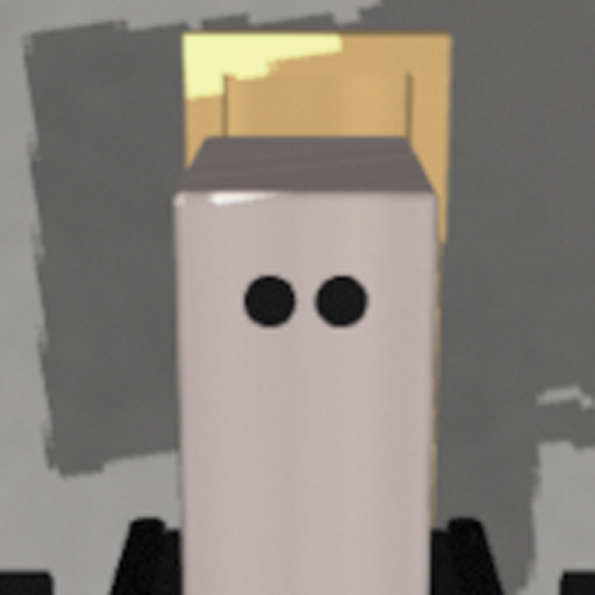

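```bash
python3 - <<'E'
from h import *
from scipy.optimize import least_squares
np.set_printoptions(precision=4,suppress=True)
def T(x,M):
    R=Ro.from_euler('z',x[2]).as_matrix(); return M@R.T+[x[0],x[1],x[3]]
z=load('w6'); o=[230,130]
B=np.array([[-55,-12,40],[-55,12,40],[-55,-12,0],[-55,12,0]])/1e3
q=np.array([[175,192],[437,192],[209,137],[409,137]])/3.5+o
e=np.array([[183,595],[429,595]])/3.5+o
def g(x):
    r=(proj(z,T(x,B))-q).ravel()
    L=proj(z,T(x,np.array([[-55,-12,40],[55,-12,40],[-55,12,40],[55,12,40]])/1e3))
    return np.r_[r,[a[0]+(b[0]-a[0])*(f[1]-a[1])/(b[1]-a[1])-f[0] for a,b,f in((L[0],L[1],e[0]),(L[2],L[3],e[1]))]]
s=least_squares(g,[.555,.344,-.115,.08]);print('bar',s.x,s.fun.round(1)); b=s.x
C=np.array([[-64,-21,14],[-64,21,14],[-58,-15,14],[-58,15,14],[-31,21,14]])/1e3
qc=np.array([[183,33],[452,35],[225,73],[409,71],[445,243]])/3.5+o
s=least_squares(lambda x:(proj(z,T([x[0],x[1],x[2],0],C))-qc).ravel(),[.555,.344,-.115]);print('cr',s.x,s.fun.round(1)); 
go(.5557,.3457,.06,173.4)
d=s.x[:2]-b[:2]; c,n=np.cos(s.x[2]),np.sin(s.x[2])
print('cradle-bar along',d@[c,n],'across',d@[-n,c],'dyaw',s.x[2]-b[2])
E
```

```text
bar [ 0.555   0.3441 -0.1178  0.0774] [ 0.2 -0.1  0.4  0.1 -1.  -0.1  0.2  0.   0.6 -0.5]
cr [ 0.5559  0.3454 -0.1201] [ 0.4  0.2 -0.4 -0.1 -0.6 -0.2  0.8  0.6 -0.2 -0.6]
t 8.2 p [0.556  0.3464 0.0922] ang 173.38 shift [ 0.0003 -0.0009  0.0322] roll -0.0004 F [-0.2  0.8 -2.6] w 0.0238 tilt [0.003 0.002] j [-0.79  0.49  0.22  1.54 -0.11  1.12  0.91]
cradle-bar along 0.0007926766426180346 across 0.0013567318461334516 dyaw -0.0023673057721864676
```

Emit:
move_arm([
  [0.0005,-0.001,0.02,0],
  [0.0005,-0.001,0.04,0],
  [0.0005,-0.001,0.06,0],
  [0.0005,-0.001,0.07,0],
  [0.0005,-0.001,0.077,0],
  [0.0005,-0.001,0.077,0],
  [0.0005,-0.001,0.077,0],
])

```text
time: 8.9
ee_pos: [0.5545, 0.3457, 0.0137]
eef_rot: [0.057, 0.998, 0.001, 0.001]
ft_force: [-0.2, 0.5, -2.0]
width: 0.0236
```

```bash
python3 -c "
from h import *
go(.5554,.3455,.0115,173.4)
snap('wrist','w7');snap('scene','s7')
p=load('s7')['p'][:,:,::-1]
cv2.imwrite('pics/c12.png',cv2.resize(p[290:430,300:460],None,fx=4,fy=4,interpolation=cv2.INTER_CUBIC))
"
```

```text
t 8.9 p [0.5545 0.3457 0.0137] ang 173.42 shift [-0.0009 -0.0001  0.0022] roll 0.0003 F [-0.2  0.5 -2. ] w 0.0236 tilt [0.0013 0.0009] j [-0.78  0.58  0.2   1.59 -0.13  0.98  0.92]
```

View pics/w7.png

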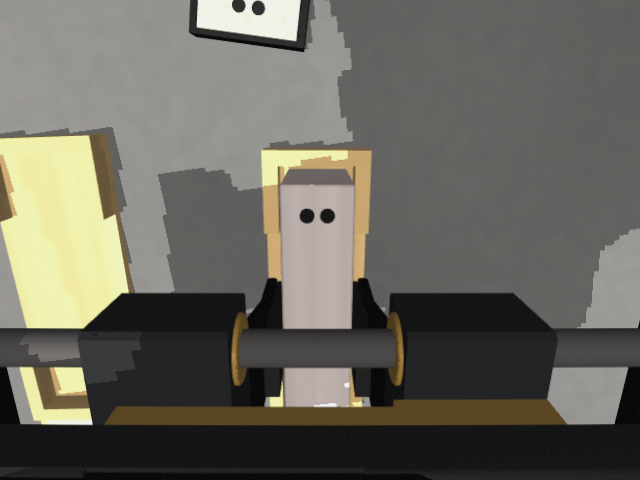

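View pics/c12.png

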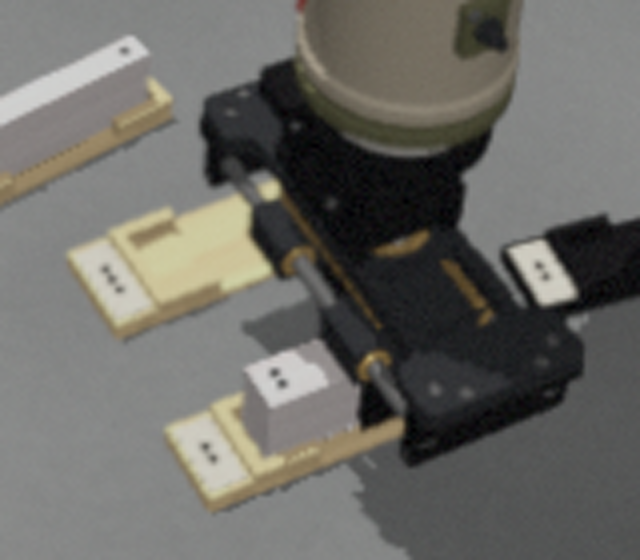

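Emit:
move_arm([
  [0,0,0.002,0],
  [0,0,0.003,0],
  [0,0,0.003,0],
])

```text
time: 9.3
ee_pos: [0.5544, 0.3457, 0.0114]
eef_rot: [0.057, 0.998, 0.001, 0.001]
ft_force: [-4.8, -2.5, 10.5]
width: 0.0238
```

Emit:
move_arm([
  [0,0,0,0],
  [0,0,0,0],
  [0,0,0,0],
  [0,0,0,0],
  [0,0,0,0],
  [0,0,0,0],
], claw=1)

```text
time: 9.9
ee_pos: [0.5538, 0.3453, 0.0095]
eef_rot: [0.057, 0.998, -0.0, -0.0]
ft_force: [-0.2, 0.3, -0.2]
width: 0.0637
```

Emit:
move_arm([
  [0,0,-0.03,0],
  [0,0,-0.07,0],
  [0,0,-0.12,0],
  [0,0,-0.16,0],
  [0,0,-0.2,0],
  [0,0,-0.23,0],
  [0,0,-0.23,0],
])

```text
time: 10.6
ee_pos: [0.5555, 0.3462, 0.2449]
eef_rot: [0.057, 0.998, 0.003, 0.003]
ft_force: [0.6, -0.3, 0.3]
width: 0.0869
```

```bash
python3 -c "
from h import *
go(.5554,.3455,.0115,173.4)
snap('wrist','w8');snap('scene','s8')
p=load('s8')['p'][:,:,::-1]
cv2.imwrite('pics/c13.png',cv2.resize(p[290:430,300:460],None,fx=4,fy=4,interpolation=cv2.INTER_CUBIC))
"
```

```text
t 10.6 p [0.5555 0.3462 0.2449] ang 173.41 shift [ 0.0014 -0.002   0.2334] roll 0.0002 F [ 0.6 -0.3  0.3] w 0.0869 tilt [0.0063 0.0048] j [-0.8   0.38  0.24  1.36 -0.09  1.4   0.89]
```

View pics/w8.png

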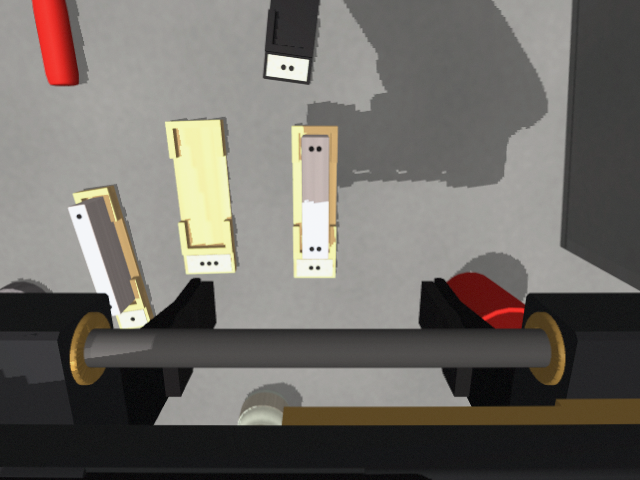

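View pics/c13.png

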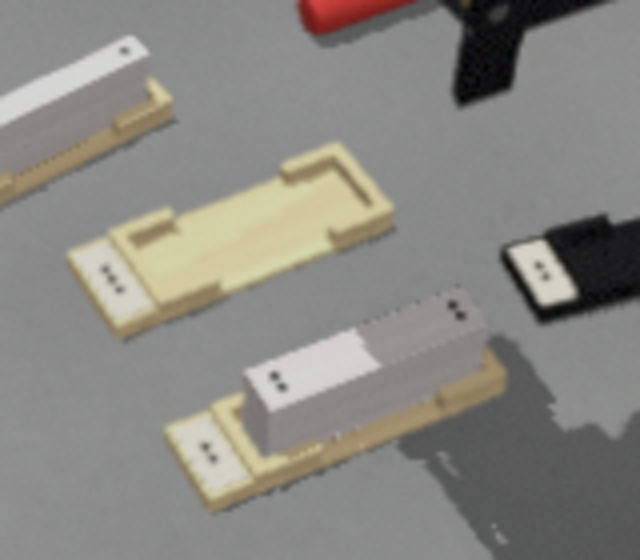

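```bash
python3 -c "
from h import *
z=load('w8');P=cloud(z);print('bar top z',[P[v,u].round(4) for v,u in((145,315),(170,315),(215,315),(240,317))], 'floor',P[100,200].round(4),'tag',P[268,325].round(4),'cr3 floor',P[180,203].round(4))
z=load('s8');P=cloud(z)
m=(np.abs(P[...,0]-.5555)<.04)&(np.abs(P[...,1]-.3455)<.008)&(P[...,2]>.03);print(P[m][:,2].mean(),m.sum())
go(.53,-.21,.26,187)"
```

```text
bar top z [array([0.5063, 0.3512, 0.0449]), array([0.5275, 0.3487, 0.0433]), array([0.5673, 0.3441, 0.0434]), array([0.5904, 0.3432, 0.0444])] floor [ 0.4568  0.2495 -0.0012] tag [0.6316 0.3469 0.0097] cr3 floor [0.53   0.2394 0.0034]
0.4275061897558 1852
t 10.7 p [0.554  0.3454 0.2398] ang 173.42 shift [-0.0398 -0.5545 -0.0206] roll -0.237 F [ 0.4  0.2 -0.3] w 0.0869 tilt [0.0008 0.0007] j [-0.8   0.39  0.24  1.37 -0.09  1.4   0.89]
```

Bar top reads 0.0433–0.0449 along its length (expected 0.044): seated flat. The picture shows it inside the two-dot cradle at wrist pixel (315,190). Now to the fixture.

Emit:
move_arm([
  [-0.01,-0.05,-0.01,-0.05],
  [-0.02,-0.1,-0.021,-0.1],
  [-0.03,-0.15,-0.021,-0.15],
  [-0.04,-0.2,-0.021,-0.2],
  [-0.04,-0.25,-0.021,-0.237],
  [-0.04,-0.3,-0.021,-0.237],
  [-0.04,-0.35,-0.021,-0.237],
  [-0.04,-0.4,-0.021,-0.237],
  [-0.04,-0.45,-0.021,-0.237],
  [-0.04,-0.5,-0.021,-0.237],
  [-0.04,-0.54,-0.021,-0.237],
  [-0.04,-0.5545,-0.021,-0.237],
  [-0.04,-0.5545,-0.021,-0.237],
  [-0.04,-0.5545,-0.021,-0.237],
  [-0.04,-0.5545,-0.021,-0.237],
  [-0.04,-0.5545,-0.021,-0.237],
])

```text
time: 12.3
ee_pos: [0.5304, -0.2085, 0.2602]
eef_rot: [-0.062, 0.998, 0.0, -0.0]
ft_force: [0.7, 0.1, 0.7]
width: 0.0869
```

```bash
python3 -c "
from h import *
go(.582,-.205,.2,187)
snap('wrist','w9');snap('scene','s9')
z=load('w9');p=z['p'][:,:,::-1]
cv2.imwrite('pics/c14.png',cv2.resize(p[150:330,200:420],None,fx=3.3,fy=3.3,interpolation=cv2.INTER_CUBIC))
p=load('s9')['p'][:,:,::-1]
cv2.imwrite('pics/c15.png',cv2.resize(p[160:270,180:300],None,fx=5,fy=5,interpolation=cv2.INTER_CUBIC))
"
```

```text
t 12.3 p [ 0.5304 -0.2085  0.2602] ang -172.86 shift [-0.0516 -0.0029  0.0602] roll 0.0024 F [0.7 0.1 0.7] w 0.0869 tilt [-0.0004  0.0006] j [-0.17  0.2   0.54  1.58 -0.1   1.39  2.08]
```

View pics/c14.png

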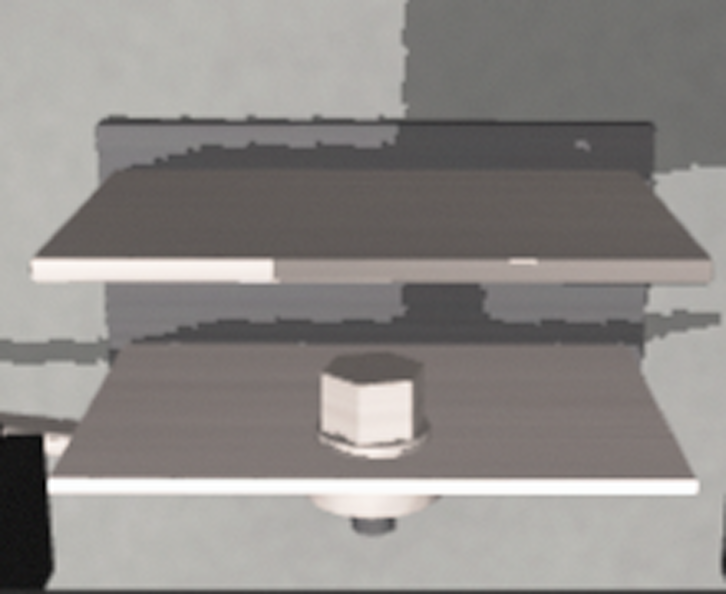

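View pics/c15.png

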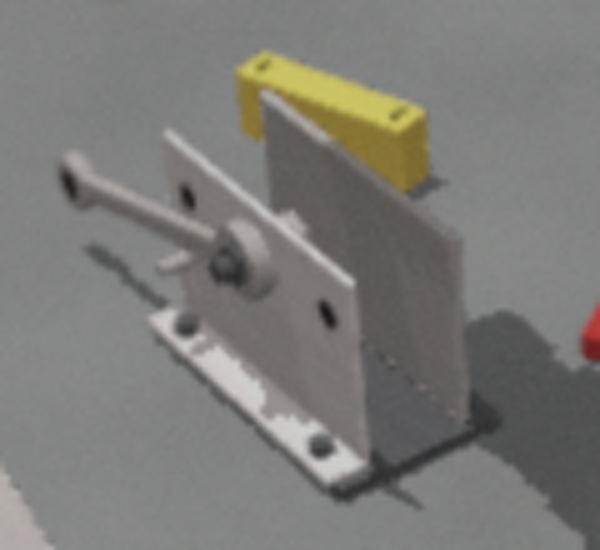

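```bash
python3 - <<'E'
from h import *
from scipy.optimize import least_squares
np.set_printoptions(precision=4,suppress=True)
def T(x,M):
    R=Ro.from_euler('z',x[2]).as_matrix(); return M@R.T+[x[0],x[1],x[3]]
z=load('w9')
M=np.array([[-31,-80,112],[-31,80,112],[-25,-80,112],[-25,80,112],[25,-80,112],[25,80,112],[29,-80,112],[29,80,112],[-45,-85,8],[-45,85,8]])/1e3
q=np.array([[32,259],[712,259],[32,281],[712,281],[51,480],[698,479],[51,494],[698,493],[98,121],[653,121]])/3.3+[200,150]
for free in(0,1):
    g=lambda x:(proj(z,T(x if free else [*x[:3],0],M))-q).ravel()
    s=least_squares(g,[.57,-.2,.1,0]); print('fix',s.x,s.fun.reshape(-1,2).round(1).tolist())
x=s.x
# head: hex corners at theta, ends at x=6 and 22
def hexa(th,X):
    a=np.radians(90+60*np.arange(6)); r=.024/np.sqrt(3)
    y=r*np.cos(a+0);zz=r*np.sin(a)
    c,s_=np.cos(th),np.sin(th)
    return np.c_[np.full(6,X),c*y-s_*zz,.084+s_*y+c*zz]
for th in(0.25,.1,0): print(th,((proj(z,T(x,hexa(th,.006)))-[200,150])*3.3).round(0).tolist(),((proj(z,T(x,hexa(th,.022)))-[200,150])*3.3).round(0).tolist()[:2])
print('head_mid',T(x,np.array([[.014,0,.084],[.011,0,.084]])))
E
```

```text
fix [ 0.5697 -0.2068  0.1266  0.    ] [[-0.8, -0.3], [1.2, -0.5], [-0.2, 0.6], [0.7, 0.3], [-1.4, -0.2], [0.9, -0.2], [-1.1, 0.1], [0.6, 0.1], [-1.0, 0.6], [1.1, 0.4]]
fix [ 0.5704 -0.2067  0.1265 -0.0024] [[0.0, -0.1], [0.4, -0.4], [0.6, 0.6], [-0.1, 0.4], [-0.7, -0.6], [0.2, -0.6], [-0.4, -0.3], [-0.1, -0.3], [-0.5, 0.9], [0.5, 0.7]]
0.25 [[360.0, 384.0], [323.0, 371.0], [338.0, 354.0], [387.0, 350.0], [425.0, 361.0], [413.0, 379.0]] [[361.0, 443.0], [323.0, 429.0]]
0.1 [[368.0, 385.0], [325.0, 374.0], [332.0, 356.0], [380.0, 349.0], [422.0, 359.0], [418.0, 377.0]] [[369.0, 444.0], [326.0, 432.0]]
0 [[374.0, 385.0], [327.0, 376.0], [329.0, 358.0], [375.0, 349.0], [419.0, 357.0], [421.0, 375.0]] [[374.0, 444.0], [328.0, 433.0]]
head_mid [[ 0.5843 -0.205   0.0816]
 [ 0.5814 -0.2053  0.0816]]
```

```bash
python3 -c "
from h import *
go(.5816,-.2053,.065,187.2)"
```

```text
t 12.4 p [ 0.5303 -0.2091  0.2604] ang -172.9 shift [-0.0513 -0.0026  0.1954] roll -0.0018 F [-0.3  1.  -0.1] w 0.0869 tilt [-0.      0.0003] j [-0.17  0.2   0.54  1.58 -0.1   1.39  2.08]
```

Emit:
move_arm([
  [-0.03,-0.001,0.02,0],
  [-0.051,-0.0026,0.06,0],
  [-0.051,-0.0026,0.09,0],
  [-0.051,-0.0026,0.11,0],
  [-0.051,-0.0026,0.12,0],
  [-0.051,-0.0026,0.12,0],
  [-0.051,-0.0026,0.12,0],
], claw=0.6)

```text
time: 13.1
ee_pos: [0.5815, -0.2066, 0.1417]
eef_rot: [-0.061, 0.998, -0.0, 0.001]
ft_force: [-0.4, 0.5, 0.6]
width: 0.0694
```

```bash
python3 -c "
from h import *
go(.5816,-.2053,.065,187.2)
snap('wrist','w10')"
```

```text
t 13.1 p [ 0.5815 -0.2066  0.1417] ang -172.99 shift [-0.0001  0.0013  0.0767] roll -0.0033 F [-0.4  0.5  0.6] w 0.0694 tilt [ 0.0015 -0.0002] j [-0.13  0.4   0.51  1.61 -0.21  1.19  2.11]
```

View pics/w10.png

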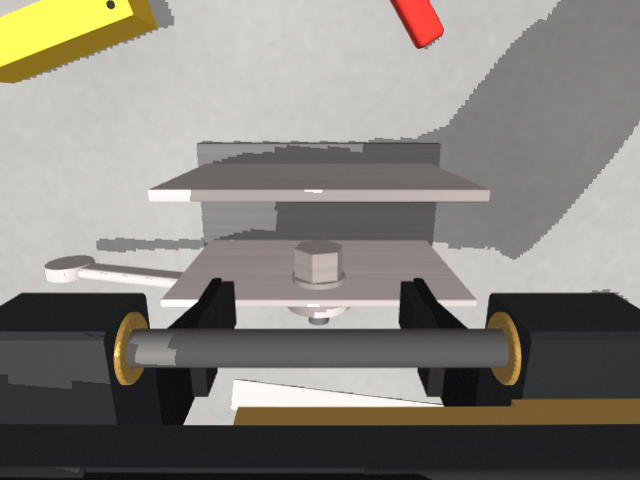

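Emit:
move_arm([
  [0,0.001,0.015,-0.003],
  [0,0.001,0.03,-0.003],
  [0,0.001,0.045,-0.003],
  [0,0.001,0.06,-0.003],
  [0,0.001,0.072,-0.003],
  [0,0.001,0.0767,-0.003],
  [0,0.001,0.0767,-0.003],
  [0,0.001,0.0767,-0.003],
])

```text
time: 13.95
ee_pos: [0.5812, -0.2057, 0.0642]
eef_rot: [-0.063, 0.998, -0.0, 0.0]
ft_force: [-0.0, 0.3, 0.2]
width: 0.0695
```

```bash
python3 -c "
from h import *
go(.5816,-.2053,.065,187.2)
snap('wrist','w11')
snap('scene','s11')
p=load('s11')['p'][:,:,::-1]
cv2.imwrite('pics/c16.png',cv2.resize(p[130:270,170:310],None,fx=4.2,fy=4.2,interpolation=cv2.INTER_CUBIC))
"
```

```text
t 13.95 p [ 0.5812 -0.2057  0.0642] ang -172.83 shift [-0.0005  0.0003 -0.0008] roll -0.0006 F [-0.   0.3  0.2] w 0.0695 tilt [ 0.0006 -0.0002] j [-0.11  0.48  0.48  1.68 -0.25  1.04  2.15]
```

View pics/w11.png

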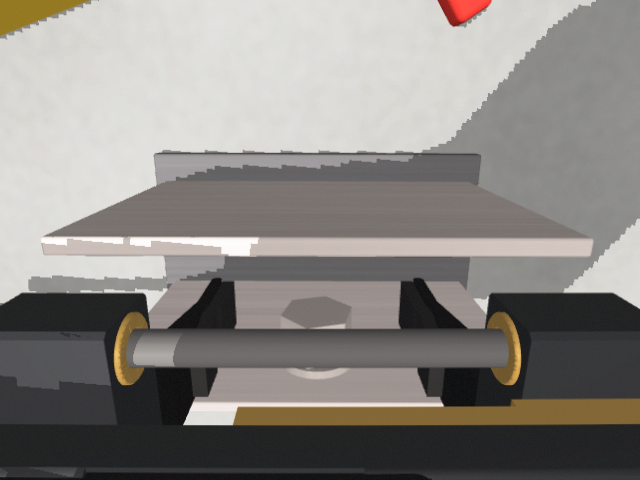

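View pics/c16.png

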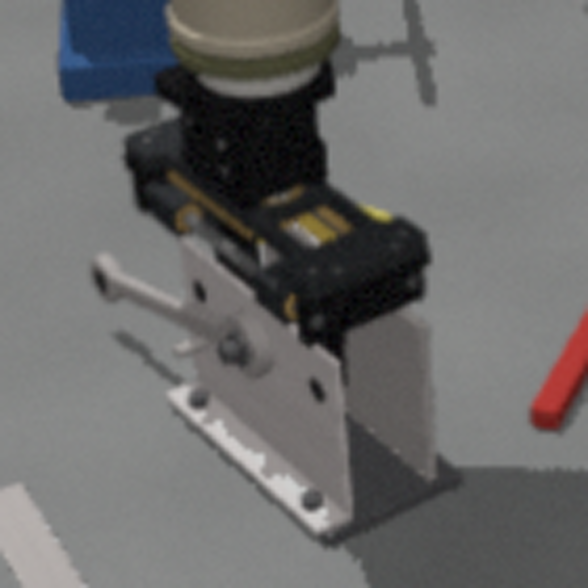

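Emit:
move_arm([
  [0,0,0,0],
  [0,0,0,0],
  [0,0,0,0],
  [0,0,0,0],
  [0,0,0,0],
  [0,0,0,0],
  [0,0,0,0],
  [0,0,0,0],
  [0,0,0,0],
  [0,0,0,0],
], claw=-1, newtons=40)

```text
time: 15.05
ee_pos: [0.5809, -0.2058, 0.0638]
eef_rot: [-0.062, 0.998, -0.0, 0.0]
ft_force: [0.7, -3.0, -1.2]
width: 0.0242
```

```bash
python3 -c "
from h import *
go(.5816,-.2053,.065,187.2);print(read_state()['torque'])
snap('scene','s12')
p=load('s12')['p'][:,:,::-1]
cv2.imwrite('pics/c17.png',cv2.resize(p[130:270,170:310],None,fx=4.2,fy=4.2,interpolation=cv2.INTER_CUBIC))
"
```

```text
t 15.05 p [ 0.5809 -0.2058  0.0638] ang -172.84 shift [-0.0008  0.0004 -0.0012] roll -0.0007 F [ 0.7 -3.  -1.2] w 0.0242 tilt [ 0.0003 -0.0004] j [-0.11  0.48  0.48  1.68 -0.25  1.04  2.15]
[-0.43822216 -0.25872788 -0.03605451]
```

View pics/c17.png

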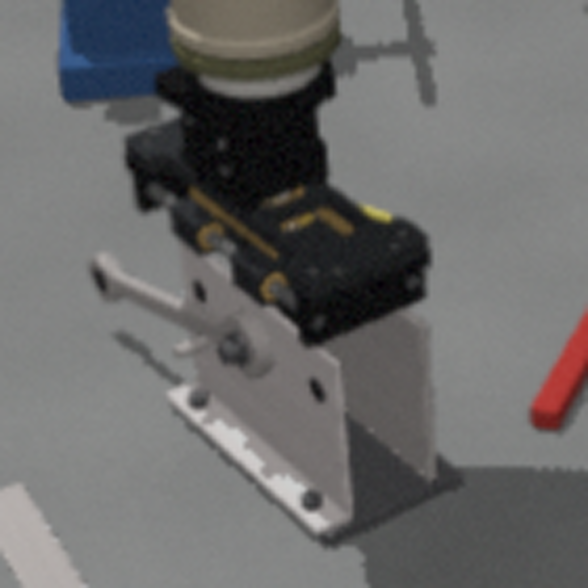

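```bash
python3 -c "
from h import *
go(.5816,-.2053,.065,187.2);print(read_state()['torque'])
snap('wrist','w13');snap('top','t13')
z=load('w13');p=z['p'][:,:,::-1]
cv2.imwrite('pics/c18.png',cv2.resize(p[230:410,150:480],None,fx=2.4,fy=2.4,interpolation=cv2.INTER_CUBIC))
p=load('t13')['p'][:,:,::-1]
cv2.imwrite('pics/c19.png',cv2.resize(p[140:240,350:500],None,fx=5,fy=5,interpolation=cv2.INTER_CUBIC))
a=load('s9')['p'].astype(int);b=load('s12')['p'].astype(int);c=load('s11')['p'].astype(int)
print(np.abs(a-b)[185:245,185:215].max(),np.abs(c-b)[185:225,185:215].max())
"
```

```text
t 15.1 p [ 0.5809 -0.2059  0.0638] ang -172.84 shift [-0.0008  0.0005 -0.0012] roll -0.0007 F [ 0.3 -2.7 -0.7] w 0.0247 tilt [ 0.0002 -0.0004] j [-0.11  0.48  0.48  1.68 -0.25  1.04  2.15]
[-0.54700442 -0.28862802 -0.0325736 ]
138 98
```

View pics/c18.png

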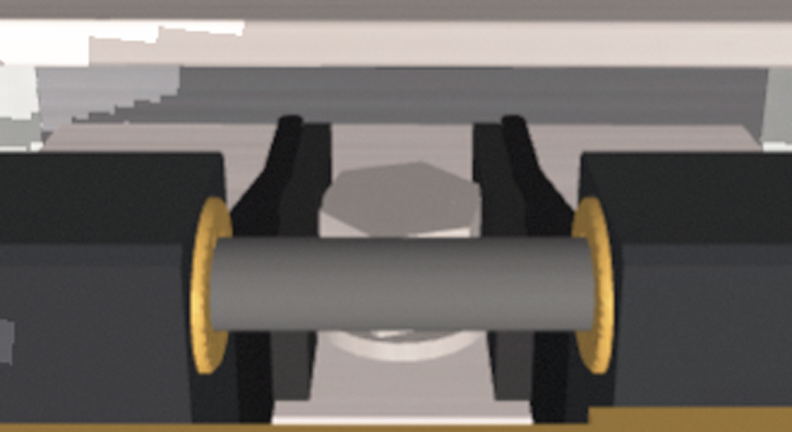

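View pics/c19.png

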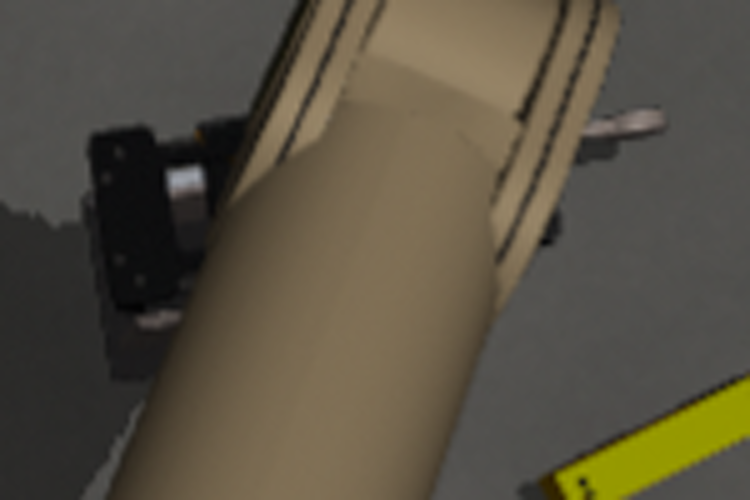

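```bash
cat > th.py <<'E'
from h import *
np.set_printoptions(precision=2,suppress=True)
# spanner: tip axis at fixture (x~.029+~.008, y -.17.., z 84)
def pts(th,L=.178,X=.036,fx=(.5704,-.2067,.1265)):
    y,zz=-L,0.
    c,s=np.cos(th),np.sin(th); R=Ro.from_euler('z',fx[2]).as_matrix()
    return R@np.array([X,c*y-s*zz,.084+s*y+c*zz])+[fx[0],fx[1],0]
if __name__=='__main__':
    z=load('s12')
    for t in(.25,.2,.15,.1,.05,0,-.05): print(t,proj(z,pts(t))[0],proj(z,pts(t,0.))[0])
E
python3 th.py
python3 -c "
from h import *
for n in('s9','s12'):
    p=load(n)['p'][:,:,::-1]; print(n); cv2.imwrite(f'pics/sp_{n}.png',cv2.resize(p[180:240,180:250],None,fx=8,fy=8,interpolation=cv2.INTER_CUBIC))
a=cv2.imread('pics/sp_s9.png');b=cv2.imread('pics/sp_s12.png');cv2.imwrite('pics/sp.png',cv2.resize(np.vstack([a,b]),None,fx=.62,fy=.62))"
```

```text
0.25 [193.6  195.81] [228.38 211.95]
0.2 [192.79 192.59] [228.38 211.95]
0.15 [192.05 189.39] [228.38 211.95]
0.1 [191.38 186.23] [228.38 211.95]
0.05 [190.8  183.11] [228.38 211.95]
0 [190.31 180.03] [228.38 211.95]
-0.05 [189.89 177.  ] [228.38 211.95]
s9
s12
```

View pics/sp.png

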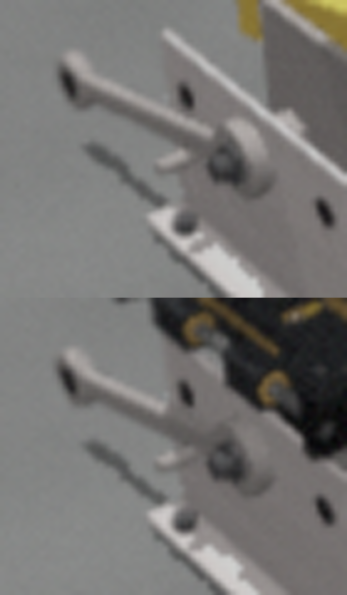

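Emit:
move_arm([
  [0,0,0,0],
  [0,0,-0.001,0],
  [0,0,-0.002,0],
], newtons=55)

```text
time: 15.5
ee_pos: [0.5808, -0.2058, 0.0641]
eef_rot: [-0.062, 0.998, -0.001, -0.0]
ft_force: [12.9, -10.2, -27.6]
width: 0.0244
```

```bash
python3 -c "
from h import *
go(.5816,-.2053,.065,187.2);print(read_state()['torque'])"
```

```text
t 15.5 p [ 0.5808 -0.2058  0.0641] ang -172.83 shift [-0.0009  0.0004 -0.0009] roll -0.0006 F [ 12.9 -10.2 -27.6] w 0.0244 tilt [-0.0002 -0.0011] j [-0.11  0.48  0.48  1.68 -0.25  1.04  2.15]
[-1.65334976 -2.73713333  0.03006889]
```

Emit:
move_arm([
  [0,0.0005,-0.0005,0],
  [0,0.001,-0.001,0],
  [0,0.0015,-0.0015,0],
])

```text
time: 15.8
ee_pos: [0.5808, -0.2058, 0.0643]
eef_rot: [-0.062, 0.998, -0.002, 0.0]
ft_force: [20.7, -16.2, -42.0]
width: 0.0243
```

```bash
python3 -c "
from h import *
go(.5816,-.2053,.065,187.2);print(read_state()['torque'])
snap('scene','s14')
p=load('s14')['p'][:,:,::-1]
cv2.imwrite('pics/sp14.png',cv2.resize(p[160:240,170:250],None,fx=6,fy=6,interpolation=cv2.INTER_CUBIC))"
```

```text
t 15.8 p [ 0.5808 -0.2058  0.0643] ang -172.87 shift [-0.0009  0.0004 -0.0007] roll -0.0012 F [ 20.7 -16.2 -42. ] w 0.0243 tilt [ 0.0003 -0.0038] j [-0.12  0.48  0.49  1.68 -0.25  1.04  2.14]
[-3.36428181 -4.36964465  0.01725459]
```

View pics/sp14.png

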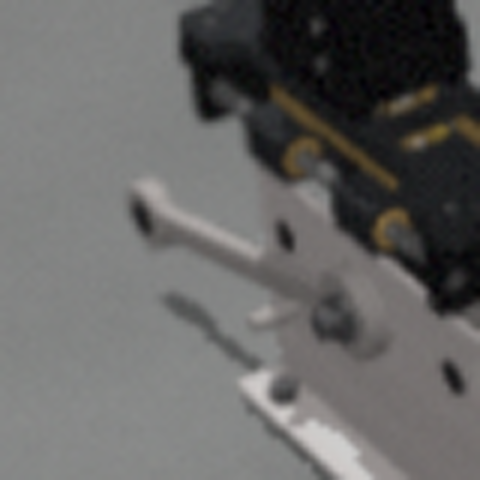

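Emit:
move_arm([
  [0,-0.0007,0.0015,0],
  [0,-0.0015,0.003,0],
  [0,-0.0015,0.0045,0],
  [0,-0.0015,0.0045,0],
], claw=-0.3, newtons=60)

```text
time: 16.25
ee_pos: [0.5808, -0.2049, 0.0628]
eef_rot: [-0.063, 0.998, 0.0, -0.0]
ft_force: [0.6, 0.9, -0.5]
width: 0.0303
```

```bash
python3 -c "
from h import *
go(.5816,-.2053,.062,187.2);print(read_state()['torque'])"
```

```text
t 16.25 p [ 0.5808 -0.2049  0.0628] ang -172.8 shift [-0.0007 -0.0005  0.0008] roll 0.0 F [ 0.6  0.9 -0.5] w 0.0303 tilt [-0.0002  0.0008] j [-0.11  0.48  0.48  1.68 -0.25  1.04  2.15]
[ 0.01767869  0.00510625 -0.03847481]
```

Free again. Now push +y with the −y finger only.

Emit:
move_arm([
  [0,0.001,0,0],
  [0,0.002,0,0],
  [0,0.003,0,0],
  [0,0.003,0,0],
])

```text
time: 16.65
ee_pos: [0.5807, -0.2034, 0.0631]
eef_rot: [-0.062, 0.998, -0.001, 0.0]
ft_force: [2.0, -4.9, -1.6]
width: 0.0303
```

```bash
python3 -c "
from h import *
go(.5816,-.2053,.062,187.2);print(read_state()['torque'])"
```

```text
t 16.65 p [ 0.5807 -0.2034  0.0631] ang -172.86 shift [-0.0007 -0.002   0.0011] roll -0.001 F [ 2.  -4.9 -1.6] w 0.0303 tilt [ 0.001  -0.0013] j [-0.12  0.48  0.48  1.69 -0.25  1.04  2.14]
[-0.85773384 -0.38981269  0.04796263]
```

Emit:
move_arm([
  [0,0.002,0,0],
  [0,0.004,0,0],
  [0,0.006,0,0],
  [0,0.006,0,0],
])

```text
time: 17.05
ee_pos: [0.5807, -0.2029, 0.0641]
eef_rot: [-0.06, 0.998, -0.004, 0.002]
ft_force: [7.0, -20.2, -5.1]
width: 0.0302
```

```bash
python3 -c "
from h import *
go(.5816,-.2053,.062,187.2);print(read_state()['torque'])"
```

```text
t 17.05 p [ 0.5807 -0.2029  0.0641] ang -173.07 shift [-0.0006 -0.0025  0.0021] roll -0.0046 F [  7.  -20.2  -5.1] w 0.0302 tilt [ 0.0048 -0.0081] j [-0.13  0.47  0.49  1.69 -0.24  1.03  2.13]
[-4.07748787 -1.56192569 -0.00856224]
```

Emit:
move_arm([
  [0,0.001,-0.001,0],
  [0,0.002,-0.002,0],
  [0,0.002,-0.003,0],
  [0,0.002,-0.003,0],
])

```text
time: 17.45
ee_pos: [0.5805, -0.2025, 0.0665]
eef_rot: [-0.06, 0.998, -0.005, 0.002]
ft_force: [12.6, -27.1, -13.9]
width: 0.0306
```

```bash
python3 -c "
from h import *
go(.5816,-.2053,.062,187.2);print(read_state()['torque'])
snap('scene','s15')
p=load('s15')['p'][:,:,::-1]
cv2.imwrite('pics/sp15.png',cv2.resize(p[160:240,170:250],None,fx=6,fy=6,interpolation=cv2.INTER_CUBIC))"
```

```text
t 17.45 p [ 0.5805 -0.2025  0.0665] ang -173.13 shift [-0.0008 -0.0029  0.0046] roll -0.0057 F [ 12.6 -27.1 -13.9] w 0.0306 tilt [ 0.0054 -0.0102] j [-0.13  0.47  0.49  1.69 -0.24  1.04  2.13]
[-5.41972228 -2.66903189  0.09312757]
```

View pics/sp15.png

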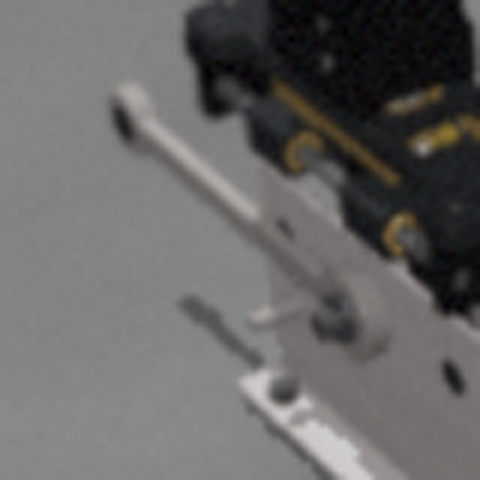

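Emit:
move_arm([
  [0,-0.001,0,0],
  [0,-0.002,0,0],
  [0,-0.003,0,0],
  [0,-0.003,0,0],
  [0,-0.003,0,0],
], claw=-1, newtons=60)

```text
time: 18.0
ee_pos: [0.581, -0.2059, 0.0666]
eef_rot: [-0.06, 0.998, -0.006, 0.003]
ft_force: [12.9, -27.4, -13.8]
width: 0.0234
```

```bash
python3 -c "
from h import *
go(.5816,-.2053,.066,187.2);print(read_state()['torque'])
snap('scene','s16')
p=load('s16')['p'][:,:,::-1]
cv2.imwrite('pics/sp16.png',cv2.resize(p[160:240,170:250],None,fx=6,fy=6,interpolation=cv2.INTER_CUBIC))"
```

```text
t 18.0 p [ 0.581  -0.2059  0.0666] ang -173.14 shift [-0.0007  0.0005  0.0006] roll -0.0059 F [ 12.9 -27.4 -13.8] w 0.0234 tilt [ 0.0057 -0.0108] j [-0.12  0.47  0.49  1.69 -0.24  1.04  2.13]
[-5.66154934 -2.61194423  0.13762489]
```

View pics/sp16.png

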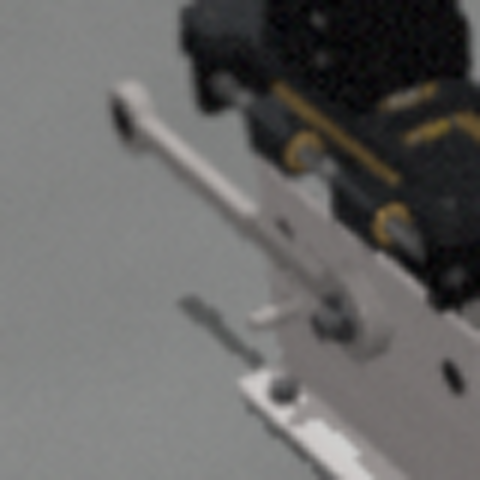

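Emit:
move_arm([
  [0,-0.002,0,0],
  [0,-0.004,0.0005,0],
  [0,-0.006,0.001,0],
  [0,-0.0065,0.001,0],
  [0,-0.0065,0.001,0],
])

```text
time: 18.55
ee_pos: [0.581, -0.2059, 0.0665]
eef_rot: [-0.062, 0.998, -0.001, 0.001]
ft_force: [-3.4, -4.5, 11.1]
width: 0.0231
```

```bash
python3 -c "
from h import *
go(.5816,-.2053,.066,187.2);print(read_state()['torque'])
snap('scene','s17')
p=load('s17')['p'][:,:,::-1]
cv2.imwrite('pics/sp17.png',cv2.resize(p[160:240,170:250],None,fx=6,fy=6,interpolation=cv2.INTER_CUBIC))"
```

```text
t 18.55 p [ 0.581  -0.2059  0.0665] ang -172.92 shift [-0.0007  0.0006  0.0005] roll -0.0021 F [-3.4 -4.5 11.1] w 0.0231 tilt [ 0.0018 -0.0017] j [-0.11  0.47  0.49  1.68 -0.25  1.05  2.14]
[-0.90428293  0.68069505 -0.0218351 ]
```

View pics/sp17.png

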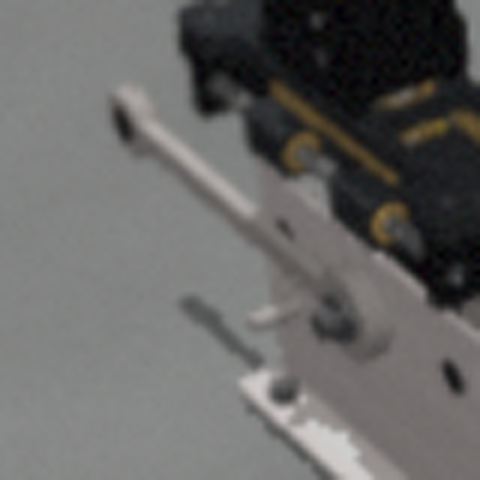

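Emit:
move_arm([
  [0,-0.001,-0.0003,0],
  [0,-0.001,-0.0006,0],
  [0,-0.001,-0.0006,0],
  [0,-0.001,-0.0006,0],
])

```text
time: 19.0
ee_pos: [0.5809, -0.2059, 0.0665]
eef_rot: [-0.062, 0.998, -0.0, 0.0]
ft_force: [-2.8, -2.4, 7.0]
width: 0.0231
```

```bash
python3 - <<'E'
from th import *
go(.5816,-.2053,.066,187.2)
snap('scene','s18');snap('top','t18');snap('wrist','w18')
def hole(n,c):
    p=load(n)['p'].astype(float).mean(2); u,v=c
    w=p[v-6:v+7,u-5:u+6]; m=np.clip(85-w,0,None); Y,X=np.mgrid[v-6:v+7,u-5:u+6]
    return (X*m).sum()/m.sum(),(Y*m).sum()/m.sum(),w.min()
for n,c in(('s9',(194,196)),('s8',(194,196)),('s12',(194,196)),('s16',(191,180)),('s17',(191,180)),('s18',(191,180))): print(n,hole(n,c))
g=cv2.cvtColor
for n in('s12','s16','s17','s18'):
    A=load('s9')['p'][186:206,186:202]; B=load(n)['p'][160:215,175:215]
    r_=cv2.matchTemplate(B,A,cv2.TM_CCOEFF_NORMED); _,mx,_,l=cv2.minMaxLoc(r_)
    print(n,mx,l[0]+175-186,l[1]+160-186)
p=load('s18')['p'][:,:,::-1]
a=cv2.resize(p[160:240,170:250],None,fx=6,fy=6,interpolation=cv2.INTER_CUBIC)
z=load('w18')['p'][:,:,::-1][230:410,240:400]; b=cv2.resize(z,None,fx=2.5,fy=2.5)
cv2.imwrite('pics/f1.png',a);cv2.imwrite('pics/f2.png',b)
E
```

```text
t 19.0 p [ 0.58 -0.21  0.07] ang -172.88 shift [-0.  0.  0.] roll -0.0013 F [-2.8 -2.4  7. ] w 0.0231 tilt [ 0. -0.] j [-0.11  0.47  0.49  1.68 -0.25  1.05  2.15]
s9 (np.float64(193.5080113100848), np.float64(196.5447690857681), np.float64(36.0))
s8 (np.float64(193.50819672131146), np.float64(196.55971896955504), np.float64(36.0))
s12 (np.float64(193.44109589041096), np.float64(196.35616438356163), np.float64(38.666666666666664))
s16 (np.float64(189.98750975800158), np.float64(179.8657298985168), np.float64(27.333333333333332))
s17 (np.float64(190.12368633791434), np.float64(180.4373484236055), np.float64(31.0))
s18 (np.float64(190.17219589257505), np.float64(180.52290679304897), np.float64(27.666666666666668))
s12 0.9891939759254456 0 0
s16 0.8366829752922058 -3 -16
s17 0.8619651198387146 -3 -15
s18 0.861774742603302 -3 -15
```

View pics/f1.png

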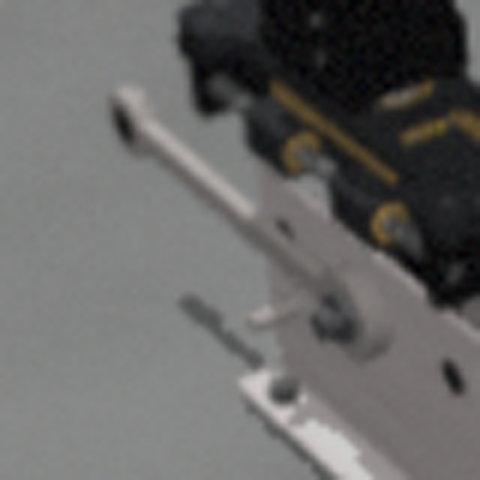

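View pics/f2.png

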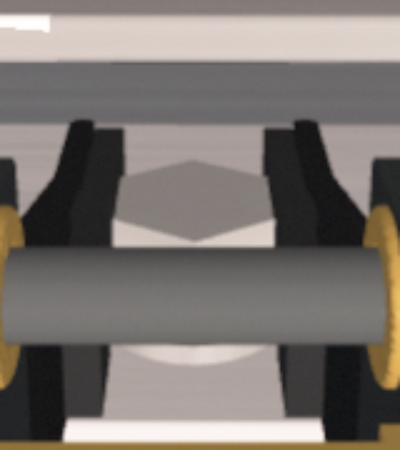

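View pics/t18.png

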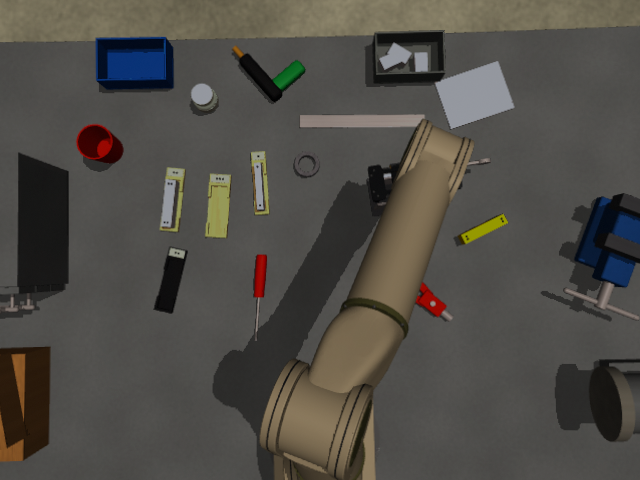

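```bash
python3 -c "
from h import *
print(r.close_job()); s=read_state(); print(s['time'],s['width'],s['ft_force'])"
```

```text
the job is handed in; nothing more can be done
None
the job is handed in; nothing more can be done
```

I put the two-dot bar back in its two-dot cradle. The spanner now stands level, held only by the gripper's 60 N grip on the bolt head's flats. I handed the job in at about 19 s of the 51 s allowed.

**Bar:** Its top reads 43–45 mm above the table along its whole length (44 mm expected), and the pictures show it inside the cradle walls and let go. I did not touch the one-dot bar, the yellow bar or the black cradle.

**Bolt:** A plain squeeze at 40–55 N left the head friction-locked at +0.25 rad. I opened slightly, pushed the head from the −y side with one finger (about 27 N) and lifted. That turned it to level, and I then closed on the flats and relaxed the arm.

**Last checks:**
- **Spanner angle:** its tip moved 16.0 px up in the scene view, where 15.8 px is expected for a quarter radian, so it stands at about −0.004 rad. It was steady over the last two pictures.
- **Bolt head:** the wrist view shows it standing symmetric between the pads.
- **Forces:** the remaining wrist force is about 8 N.

**Disagreements:**
- **Gripper opening:** it reads 23.1 mm on the 24 mm flats. I put this down to soft pads, because it also read low before the head had turned, so I judged level from the pictures.
- **Camera calibrations:** the wrist and top cameras differed by a few millimetres at the cradle, so I used the wrist camera's bar-to-cradle offset for the placing.

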